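# Stack the parts trays on their lugs and send the stack off with the treadle

## Task

Clear the tube offcut off the station's plate into the scrap bin, and stack all the loose parts trays on the base tray in the stacking station, each turned end for end to the one beneath it so that it sits level on the lugs and does not nest. When the stack is complete, press the station's treadle all the way down to its stop so that the pusher shoves the stack along the plate, and let it come up again; the stack must stay standing, and the other things on the bench are to be left alone.

Things in the scene. Friction and masses are not known exactly. Their poses are not given: they have to be found in the camera images.
- base_tray: Grey stack-nest parts tray, alike with tray1 to tray5: 140 x 62 x 46 mm high, foot 126 x 46, about 0.17 kg, small parts fixed inside. Origin: centre of the underside; x along its length. A flat tab, 36 mm wide, sticks out 16 mm from the rim of the +x end only. This bottom tray stands ready on the station's plate (8 mm above the bench), tab to the station's +x: leave it there.
- tray1: Loose tray on the bench, any way round (3 to 5 of tray1 to tray5 are present). To grip any tray: from above, across its width (along its y) at the middle of its length, by two bosses with upright faces 62 mm apart, 40 mm long, from 30 to 46 mm above the underside.
- tray2: Loose tray like tray1. All trays: inside each long wall are two lugs (ledges, tops 40 mm above the underside, 14 mm long, centred at x = +46 and -16 mm); under each lug the wall is notched in. The trays' walls lean outwards by 7 mm.
- tray3: Loose tray like tray1. All trays: set on another with its tab at the OPPOSITE end (turned 180 degrees), centred over it, a tray rests on the lower one's lugs, its underside 40 mm above the lower one's, with about 3 mm of play each way. With both tabs at the same end the notches pass the lugs and it nests wrongly, only about 20 mm above.
- tray4: Loose tray like tray1; same size, axes, bosses, lugs and tab.
- tray5: Loose tray like tray1; same size, axes, bosses, lugs and tab.
- station: Fixed: steel plate 320 x 100 x 8 mm, two low guide rails, a pusher block at the -x end behind the base tray and, 155 mm to the left (+y), a hinged treadle. Origin: underside of the plate's centre; the pusher shoves the stack along +x. The base tray's origin starts at x = -45 to -37 mm; one full treadle stroke brings it to about +8 mm, past the plate's middle.
- treadle (a joint): Hinged spring treadle, rad: 0 up, 0.42 fully down on its stop; springs back when let go. Going down it drives the pusher forwards 60 mm in proportion; coming up it draws the pusher back and the stack stays. Takes about 3 N at first, up to about 20 N with a tall stack.
- treadle_pad (a point): the middle of the rubber pad on top of the treadle's free end (pad 40 x 46 mm), where to press, straight down with closed fingers. Moves with the treadle; about 82 mm above the bench when up and 45 mm lower when fully down. The hinge lies about 105 mm from it towards the station's +x.
- flask: bystander: dark steel bottle-shaped flask, 80 mm across, 270 mm tall; origin under its centre. Leave alone.
- tumbler: bystander: dark steel cup, 76 mm across, 100 mm tall; origin under its centre. Leave alone.
- offcut: Offcut of square aluminium tube, 60 mm long, 34 x 34 mm section, 0.15 kg, lying on the far (+x) half of the station's plate, in the way of the stack. Origin: centre of its underside; x along its length. Grip across its width (its y).
- scrap_bin: Fixed open steel bin, outside 150 (its x) x 130 (its y) x 45 mm high, walls and floor 4 mm. Origin: centre of its underside.
- tape_measure: bystander: black tape measure, 70 x 36 x 66 mm; origin under its centre. Leave alone.

How it is judged:
By the outcome, as a careful person would: the job done as asked, in the order asked, and still so for the second after the job is handed in, with the robot touching nothing.
Of tray1, tray2, tray3, tray4, tray5 only 3 to 5 are there at a start; the rules pass over those that are not, and their reading is None.
At some moment in a run one of offcut may be knocked a few centimetres aside while the robot is not near it.
Once in a run the grip may slacken for a moment while it holds something.
It also fails if it takes over 210 s, if anything falls off the work surface, if the arm or the gripper's body presses on something with over 40 N, if the wrist force passes 120 N, or if a joint passes its speed limit or range.

## Robot

A 6-joint arm with a two-finger parallel gripper is mounted at the origin on the work surface. World frame = base frame: x ahead of the robot, y to its left, z up, the work surface at z = 0. Lengths are in m, angles in degrees, forces in N, time in s.
With the tool pointing down it reaches from about 0.4 to 0.825 m from the base axis. Payload 7 kg.
Tool frame: the origin (TCP) lies midway between the tips of the shut fingers; the grasp point (between the pads) lies 19 mm behind it; z points along the fingers, y is the direction in which the jaws open and shut (so a half turn about z gives the same grasp; the last joint's range is limited). The gripper opens to 88 mm and grips with 3 to 60 N. Pads are 19 mm wide; open, the fingers measure 130 mm over their backs; the gripper's body (78 mm by 193 mm) begins 47 mm behind the grasp point.
Start: joints at [16.507, 20.546, 0.682, 0, -70.136, -16.507], TCP at [0.675, -0, 0.187] pointing down, gripper open.
Joint ranges: [-176.03, 176.03], [-82.01, 121.73], [-58.28, 71.71], [-173.87, 95.51], [-174.79, -0.11], [-173.66, 173.66]. Speed limits (degrees/s): [136.94, 136.94, 172.46, 180, 180, 180].

## Interface

Orientations are given as [roll, pitch, yaw] about the fixed x, y, z axes, in that order (R = Rz(yaw) Ry(pitch) Rx(roll)).
In Python, from plant import ctrl gives the robot as it stands. The module is installed in compiled form; this text tells all that it offers.
- The arm moves only by the tool arm_command, never from a script. Its argument "targets" is a list that holds one entry, the list of rows, each a list of 7 numbers: the turn, a rotation vector about the world's x, y, z in rad, then the shift along the world's x, y, z in cm, then the opening, from 0 (shut) to 1 (fully open). A call has 1 to 8 rows; each row is the pose to reach, as a shift and turn from the pose commanded when the call began; what a row does not reach only later rows make up. A row lasts 1/12 s, in which the tool goes at most 41.7 mm and 7.16 degrees, less where a joint would pass 70% of its speed; a pose out of reach is approached as far as the arm can. A call with a gripper value outside its range is refused whole. The fingers move at their own pace and stop on an object; the grip force is fixed at half the most. Time passes only in rows, so rows that repeat a pose let the fingers close. It gives the time, the measured TCP pose, the force and the opening at its end, in the units of the state.
- ctrl.get_obs(): the state, without advancing time (a new reading comes with each control period).
- ctrl.snapshot(name): name is "scene" or "side" or "wrist"; returns the picture (384x512x3 uint8, blue, green, red); there is no depth.
- ctrl.camera_model(name): a dict with "K" (3x3 intrinsics, pixels), "xyz" and "rotation" of the camera in the world. Camera axes: x right, y up, looking along -z (the intrinsics and any distortion apply to the point x, -y, -z); pixel columns grow to the right and rows downward; lengths in m; the calibration is good to about 2 mm. The wrist camera is an equidistant fisheye: a pixel r from the principal point sees the ray r / f radians off the axis. A picture is of the moment at which its call begins: read the wrist's pose just before it. camera_model takes no time and is no camera call; for the wrist camera it gives the pose at the moment of the call.
- ctrl.close_job(): hands the job in, once; it reports no verdict.
The state is a dict: "clock": time; "joint_pos": joint angles; "qvel": joint speeds; "tau": joint torques, N m; "tool_pos": TCP position; "orientation": TCP orientation; "force": force on the tool from outside, world axes, zero at the start; "moment": the same for the moment, N m; "opening": finger opening in m.
Only numpy, scipy, OpenCV 4.12 (cv2) and the standard library are available. Lean on these libraries where they do the work, as an engineer would, in place of code of your own. Each camera call takes 0.05 s, during which the arm holds its last target. There are 200 camera calls.

## Working session

There is one attempt and no reset: what is moved stays moved. The work goes in short steps, Python scripts to look and compute and a tool call to move; the robot and the scene stay as the last step left them, time stands still between calls to the robot, and variables do not carry over. Pictures are saved under pics/ and viewed, about 12 in all and at most 16, crops included, and the job is handed in when it is done.

Besides the shell and the picture viewer there is one more tool, called as name(argument=value, ...) on one line, values as JSON. arm_command: Moves the arm, as the interface text tells. Its arguments: {"type":"object","properties":{"targets":{"type":"array","items":{"type":"array","items":{"type":"array","items":{"type":"number"}}}}},"required":["targets"]}

```bash
mkdir -p pics; ls; python3 - <<'E'
from plant import ctrl
import cv2,numpy as np
print(ctrl.get_obs())
a={n:ctrl.snapshot(n) for n in("scene","side","wrist")}
for n in a:
    cv2.imwrite(f'pics/{n}0.png',a[n]); m=ctrl.camera_model(n); print(n,m)
E
```

```text
pics
{'clock': 0.0, 'joint_pos': array([ 1.65083322e+01,  2.05932950e+01,  6.33720130e-01, -2.06662043e-02,
       -7.01368726e+01, -1.65074127e+01]), 'qvel': array([ 0.01709334,  0.08478664, -0.05849656,  0.04077314,  0.00111445,
       -0.02947099]), 'tau': array([-8.00930356e-04, -5.82726967e+01,  2.93058443e+01,  6.99745238e+00,
        6.93249181e-03, -2.06530804e-04]), 'tool_pos': array([ 6.74434748e-01, -1.51808849e-05,  1.86299641e-01]), 'orientation': array([ 1.79902007e+02, -8.78062608e-03, -9.00061111e+01]), 'force': array([ 0.13221344, -0.30302512,  0.83926112]), 'moment': array([-0.02887057,  0.02310791, -0.03442439]), 'opening': 0.08747315335502306}
scene {'K': array([[364.86708629,   0.        , 252.89093923],
       [  0.        , 364.86708629, 190.75194535],
       [  0.        ,   0.        ,   1.        ]]), 'xyz': array([ 1.05037843, -0.59544953,  0.98851634]), 'rotation': array([41.37737813, -0.39242897, 39.02206102])}
side {'K': array([[364.87043854,   0.        , 256.58947278],
       [  0.        , 364.87043854, 185.18439453],
       [  0.        ,   0.        ,   1.        ]]), 'xyz': array([0.32338311, 0.95185324, 1.09038893]), 'rotation': array([  42.48680046,   -0.77027168, -165.68786288])}
wrist {'K': array([[297.31863964,   0.        , 259.39756134],
       [  0.        , 297.31863964, 189.62338022],
       [  0.        ,   0.        ,   1.        ]]), 'xyz': array([ 0.6731386 , -0.08063013,  0.3841309 ]), 'rotation': array([-1.72792501e+01, -5.83391933e-02,  1.79963337e+02])}
```

View pics/scene0.png

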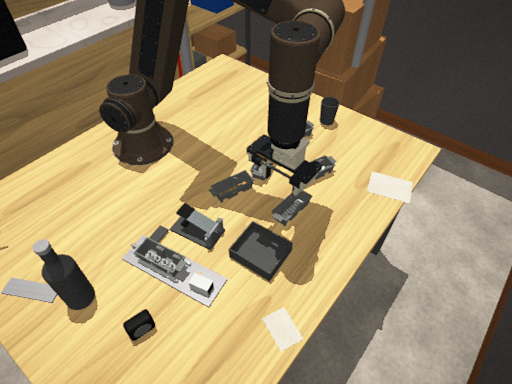

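View pics/side0.png

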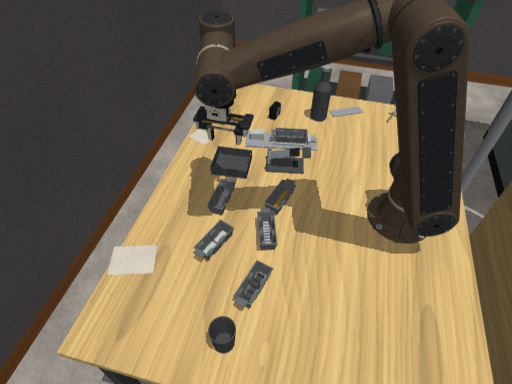

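```bash
cat > h.py <<'E'
from plant import ctrl
import cv2,numpy as np
from scipy.spatial.transform import Rotation as R
def ray(n,px,m=None):
    m=m or ctrl.camera_model(n); K=m['K']; px=np.atleast_2d(np.float64(px))
    x=(px[:,0]-K[0,2])/K[0,0]; y=(px[:,1]-K[1,2])/K[1,1]
    if n=='wrist':
        r=np.hypot(x,y)+1e-12; d=np.c_[x/r*np.sin(r),-y/r*np.sin(r),-np.cos(r)]
    else: d=np.c_[x,-y,-np.ones_like(x)]
    return m['xyz'],R.from_euler('xyz',m['rotation'],degrees=True).apply(d)
def plane(n,px,z,m=None):
    o,d=ray(n,px,m); return o+d*((z-o[2])/d[:,2])[:,None]
def proj(n,P,m=None):
    m=m or ctrl.camera_model(n); K=m['K']
    c=R.from_euler('xyz',m['rotation'],degrees=True).inv().apply(np.atleast_2d(P)-m['xyz'])
    x,y,z=c[:,0],-c[:,1],-c[:,2]
    if n=='wrist':
        r=np.hypot(x,y)+1e-12; t=np.arctan2(r,z); x,y=x/r*t,y/r*t
    else: x,y=x/z,y/z
    return np.c_[x*K[0,0]+K[0,2],y*K[1,1]+K[1,2]]
def rect(n,img,z,x0,x1,y0,y1,s,m=None):
    """top-down view at height z, s px per m; x right, y up"""
    u,v=np.meshgrid(np.arange(x0,x1,1/s),np.arange(y1,y0,-1/s))
    p=proj(n,np.c_[u.ravel(),v.ravel(),np.full(u.size,z)],m).reshape(u.shape+(2,)).astype(np.float32)
    return cv2.remap(img,p[...,0],p[...,1],cv2.INTER_CUBIC)
E
python3 - <<'E'
from h import *
q=lambda n,l,z:print(n,np.round(plane(n,l,z)[:,:2],3).tolist())
q('side',[(222,196),(280,195),(267,229),(214,240),(253,284)],.046)
q('scene',[(231,185),(292,206)],.046)
q('scene',[(159,252),(201,280),(261,243)],.045)
q('scene',[(200,214)],.06)
im=cv2.imread('pics/side0.png'); sc=cv2.imread('pics/scene0.png')
a=rect('side',im,.046,.35,.95,-.1,.5,1000)
b=rect('scene',sc,.046,.35,.95,-.55,.05,1000)
cv2.imwrite('pics/a.png',a);cv2.imwrite('pics/b.png',b)
E
```

```text
side [[0.659, 0.109], [0.448, 0.047], [0.46, 0.213], [0.624, 0.304], [0.454, 0.428]]
scene [[0.457, 0.026], [0.676, 0.084]]
scene [[0.469, -0.314], [0.631, -0.301], [0.685, -0.095]]
scene [[0.472, -0.141]]
```

View pics/a.png

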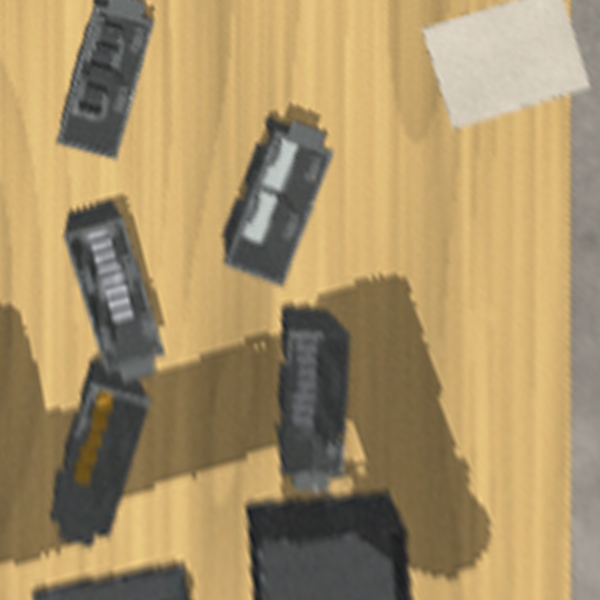

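View pics/b.png

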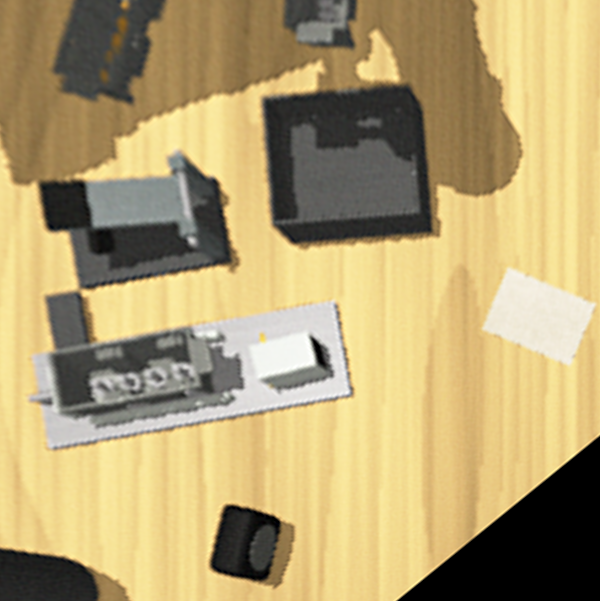

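```bash
cat >> h.py <<'E'
def trays(n,img,m=None,z=.046,box=(.35,.85,-.1,.52),s=1000,lo=6000,hi=14000):
    """tray poses [x,y,yaw of +x(tab), L, W] from the grey/wood mask at rim height"""
    x0,x1,y0,y1=box; r=rect(n,img,z,*box,s,m); h=cv2.cvtColor(r,cv2.COLOR_BGR2HSV)
    k=((h[...,1]<90)|(r[...,2]<45)).astype(np.uint8)*255
    k=cv2.morphologyEx(k,cv2.MORPH_CLOSE,np.ones((15,15))); k=cv2.morphologyEx(k,cv2.MORPH_OPEN,np.ones((5,5)))
    out=[]
    for c in cv2.findContours(k,cv2.RETR_EXTERNAL,cv2.CHAIN_APPROX_NONE)[0]:
        A=cv2.contourArea(c)/s/s*1e6
        if not lo<A<hi: continue
        f=np.zeros_like(k); cv2.drawContours(f,[c],-1,255,-1)
        (cx,cy),(w,hh),a=cv2.minAreaRect(c)
        if w<hh: w,hh,a=hh,w,a+90
        u=np.array([np.cos(np.radians(a)),np.sin(np.radians(a))])
        ys,xs=np.nonzero(f); t=(xs-cx)*u[0]+(ys-cy)*u[1]; e=w/2-10*s/1000
        if (t>e).sum()>(t<-e).sum(): u=-u     # narrow (tab) end
        n1,n2=(t>e).sum(),(t<-e).sum()
        c0=np.array([cx,cy])-u*8*s/1000
        out.append((x0+c0[0]/s,y1-c0[1]/s,np.degrees(np.arctan2(-u[1],u[0])),w/s*1e3,hh/s*1e3,A,n1,n2))
    return out,r,k
E
python3 - <<'E'
from h import *
for n in('side','wrist'):
    o,r,k=trays(n,cv2.imread(f'pics/{n}0.png'))
    print(n); [print(np.round(t,3)) for t in o]
    cv2.imwrite(f'pics/t_{n}.png',np.hstack([r,cv2.cvtColor(k,cv2.COLOR_GRAY2BGR)])[:, :] if 0 else r)
side=cv2.imread('pics/side0.png'); sc=cv2.imread('pics/scene0.png')
# plate corners on z=8mm, scene
px=[(355,33),(302,338),(395,352),(447,50)]
P=np.array([[.35+u/1000,.05-v/1000,.046] for v,u in px]); p=proj('scene',P)
print('plate',np.round(plane('scene',p,.008)[:,:2],3).tolist())
q=lambda n,l,z:print(n,np.round(plane(n,l,z)[:,:2],3).tolist())
q('scene',[(80,303),(140,332)],0); q('side',[(320,119),(275,117)],0)
def b(u,v,z): print(np.round(plane('scene',proj('scene',[[.35+u/1000,.05-v/1000,.046]]),z),3))
b(63,205,.082); b(285,357,.042); b(345,160,.046)
E
```

```text
side
[6.23000e-01 2.94000e-01 6.91020e+01 1.61943e+02 7.59430e+01 1.11720e+04
 6.12000e+02 4.60000e+02]
[ 8.23000e-01  4.39000e-01 -7.33010e+01  1.11108e+02  8.28520e+01
  7.07700e+03  4.13000e+02  7.95000e+02]
[4.54000e-01 4.18000e-01 7.48990e+01 1.61601e+02 6.60350e+01 9.88250e+03
 5.96000e+02 4.05000e+02]
wrist
plate [[0.356, -0.293], [0.673, -0.238], [0.688, -0.335], [0.374, -0.389]]
scene [[0.396, -0.554], [0.591, -0.5]]
side [[0.365, -0.524], [0.581, -0.481]]
[[ 0.437 -0.172  0.082]]
[[ 0.633 -0.306  0.042]]
[[ 0.695 -0.11   0.046]]
```

View pics/t_wrist.png

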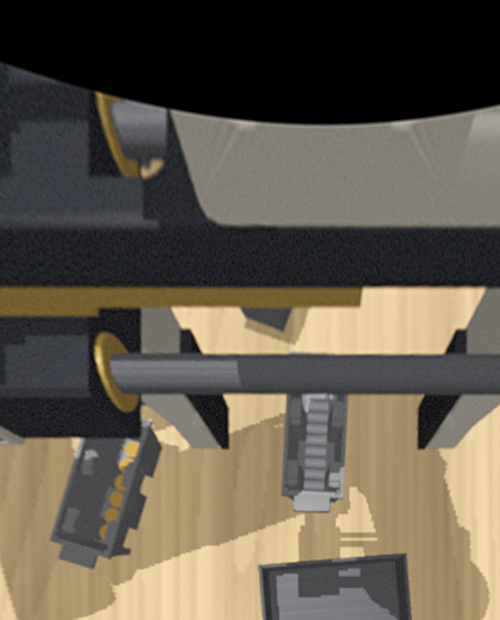

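arm_command(targets=[[[0,0,0,-14.5,-22,6.3,1],[0,0,0,-14.5,-22,6.3,1],[0,0,0,-14.5,-22,6.3,1],[0,0,0,-14.5,-22,6.3,1],[0,0,0,-14.5,-22,6.3,1],[0,0,0,-14.5,-22,6.3,1],[0,0,0,-14.5,-22,6.3,1],[0,0,0,-14.5,-22,6.3,1]]])

```text
clock: 0.82
tool_pos: [0.5281, -0.2232, 0.2521]
orientation: [-179.9, -0.0, -90.2]
force: [0.0, 0.2, -0.1]
opening: 0.0878
```

```bash
python3 - <<'E'
from h import *
m=ctrl.camera_model('wrist'); im=ctrl.snapshot('wrist'); cv2.imwrite('pics/w1.png',im)
print(m['xyz'],m['rotation'],ctrl.get_obs()['tool_pos'],ctrl.get_obs()['joint_pos'])
r=rect('wrist',im,.054,.34,.74,-.42,-.12,2000,m)
cv2.imwrite('pics/w1r.png',r)
E
```

```text
[ 0.52571399 -0.30363349  0.44977179] [-1.72424778e+01  1.34452953e-01  1.79781770e+02] [ 0.52896845 -0.22177527  0.25124367] [-3.20745805e+00  8.92382253e+00 -6.66038557e+00  4.46178722e-03
 -7.43242127e+01  3.03465694e+00]
```

View pics/w1r.png

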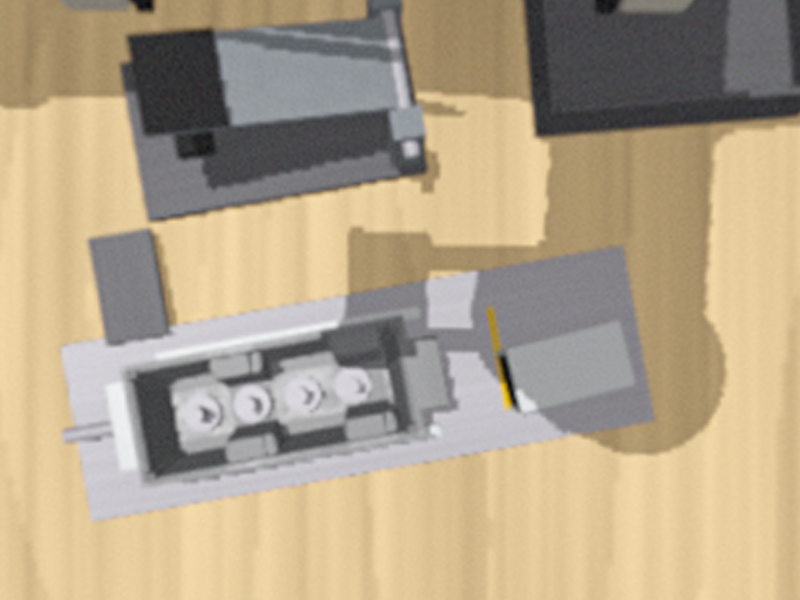

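arm_command(targets=[[[0,0,-0.12,1.2,-1,-1.8,1],[0,0,-0.24,2.4,-2,-3.6,1],[0,0,-0.36,3.6,-3,-5.4,1],[0,0,-0.48,4.8,-4,-7,1],[0,0,-0.6,6,-5,-9,1],[0,0,-0.72,7.2,-6.2,-11,1],[0,0,-0.84,8.5,-7.3,-12.5,1],[0,0,-0.95,9.8,-8.3,-14,1]]])

```text
clock: 1.53
tool_pos: [0.6285, -0.3026, 0.108]
orientation: [179.9, -0.1, -144.7]
force: [0.4, 1.0, -0.2]
opening: 0.0874
```

arm_command(targets=[[[0,0,-0.12,0,0,0,1],[0,0,-0.24,0,0,0,1],[0,0,-0.36,0,0,-1,1],[0,0,-0.389,0,0,-3,1],[0,0,-0.389,0,0,-5,1],[0,0,-0.389,0,0,-5,1],[0,0,-0.389,0,0,-5,1],[0,0,-0.389,0,0,-5,1]]])

```text
clock: 2.2
tool_pos: [0.6287, -0.3028, 0.0609]
orientation: [-180.0, 0.0, -166.7]
force: [-0.0, 0.1, -0.0]
opening: 0.0879
```

```bash
python3 - <<'E'
from h import *
m=ctrl.camera_model('wrist'); im=ctrl.snapshot('wrist'); cv2.imwrite('pics/w2.png',im)
o=ctrl.get_obs(); print(o['tool_pos'],o['orientation'],o['joint_pos'])
r=rect('wrist',im,.042,.5,.75,-.4,-.2,2000,m)
t=o['tool_pos']; c=(int((t[0]-.5)*2000),int((-.2-t[1])*2000)); cv2.circle(r,c,3,(0,0,255),-1)
cv2.imwrite('pics/w2r.png',r)
E
```

```text
[ 0.62900563 -0.30296695  0.06141712] [-1.79946061e+02  6.50426826e-02 -1.66668294e+02] [-9.75798296e+00  2.78875951e+01 -5.01855592e+00  2.87441951e-02
 -5.70128665e+01 -6.69259745e+01]
```

View pics/w2r.png

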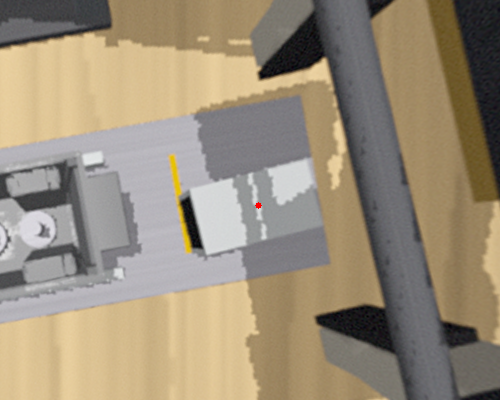

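arm_command(targets=[[[0,0,0,0,0,-2,1],[0,0,0,0,0,-4.7,1],[0,0,0,0,0,-4.7,1],[0,0,0,0,0,-4.7,0.2],[0,0,0,0,0,-4.7,0.2],[0,0,0,0,0,-4.7,0.2],[0,0,0,0,0,-4.7,0.2],[0,0,0,0,0,-4.7,0.2]]])

```text
clock: 2.92
tool_pos: [0.6287, -0.3032, 0.0146]
orientation: [-179.9, 0.1, -166.7]
force: [0.0, 1.2, -0.1]
opening: 0.0595
```

arm_command(targets=[[[0,0,0,0,0,0,0.2],[0,0,0,0,0,0,0.2],[0,0,0,0,0,0,0.2],[0,0,0,0,0,0,0.2]]])

```text
clock: 3.25
tool_pos: [0.628, -0.303, 0.0133]
orientation: [-180.0, -0.0, -166.7]
force: [0.1, 0.4, -0.7]
opening: 0.033
```

arm_command(targets=[[[0,0,0,0,0,2,0.2],[0,0,0,0,0,4.5,0.2],[0,0,0,0,0,8,0.2],[0,0,0,1,3,9,0.2],[0,0,0,2,6,9,0.2],[0,0,0,3,9,9,0.2],[0,0,0,4,12,9,0.2],[0,0,0,5,15,9,0.2]]])

```text
clock: 3.92
tool_pos: [0.6782, -0.1517, 0.1035]
orientation: [-180.0, 0.0, -166.7]
force: [0.6, 0.1, 0.1]
opening: 0.0178
```

arm_command(targets=[[[0,0,0,1.2,3,0,0.2],[0,0,0,1.6,4.3,0,0.2],[0,0,0,1.6,4.3,0,0.2],[0,0,0,1.6,4.3,-3,0.2],[0,0,0,1.6,4.3,-6,0.2],[0,0,0,1.6,4.3,-8,0.2],[0,0,0,1.6,4.3,-8,0.2],[0,0,0,1.6,4.3,-8,0.2]]])

```text
clock: 4.58
tool_pos: [0.693, -0.1109, 0.0224]
orientation: [180.0, -0.2, -166.7]
force: [-0.0, 0.3, -0.1]
opening: 0.0173
```

arm_command(targets=[[[0,0,0,0,0,4,1],[0,0,0,0,0,8,1],[0,0,0,0,0,12,1],[0,0,0,2,-2,14,1],[0,0,0,4,-4,16,1],[0,0,0,5,-6,18,1],[0,0,0,5,-8,18,1],[0,0,0,5,-8,18,1]]])

```text
clock: 5.25
tool_pos: [0.7451, -0.1944, 0.2075]
orientation: [-179.8, 0.3, -166.9]
force: [-0.1, 1.1, -0.8]
opening: 0.0651
```

```bash
python3 - <<'E'
from h import *
m=ctrl.camera_model('wrist'); im=ctrl.snapshot('wrist'); cv2.imwrite('pics/w3.png',im)
o=ctrl.get_obs(); print(o['tool_pos'],o['orientation'],m['xyz'])
r=rect('wrist',im,.042,.42,.82,-.42,-.02,1400,m)
cv2.imwrite('pics/w3r.png',r)
E
```

```text
[ 0.74440388 -0.1926701   0.20615106] [-179.92162067    0.19138206 -166.87756981] [ 0.66397331 -0.21246787  0.40465919]
```

View pics/w3r.png

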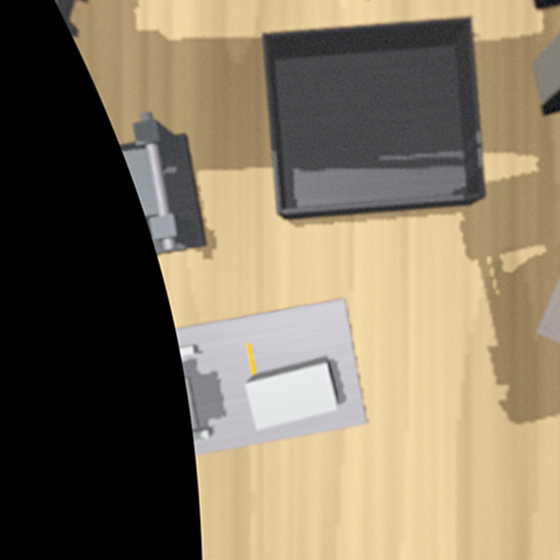

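arm_command(targets=[[[0,0,0,-2.5,-2.5,-3,1],[0,0,0,-5,-5,-5,1],[0,0,0,-7.5,-7.5,-7,1],[0,0,0,-10,-10,-9,1],[0,0,0,-11.6,-11.3,-11,1],[0,0,0,-11.6,-11.3,-13,1],[0,0,0,-11.6,-11.3,-15,1],[0,0,0,-11.6,-11.3,-17,1]]])

```text
clock: 5.97
tool_pos: [0.628, -0.3035, 0.0343]
orientation: [-179.9, 0.1, -166.8]
force: [0.4, 0.4, 0.0]
opening: 0.0877
```

arm_command(targets=[[[0,0,0,0,0,-1.5,1],[0,0,0,0,0,-2.1,1],[0,0,0,0,0,-2.1,1],[0,0,0,0,0,-2.1,0],[0,0,0,0,0,-2.1,0],[0,0,0,0,0,-2.1,0],[0,0,0,0,0,-2.1,0],[0,0,0,0,0,-2.1,0]]])

```text
clock: 6.63
tool_pos: [0.6284, -0.3031, 0.0131]
orientation: [-180.0, 0.1, -166.7]
force: [-0.7, 0.0, 0.7]
opening: 0.0598
```

arm_command(targets=[[[0,0,0,0,0,0,0],[0,0,0,0,0,0,0],[0,0,0,0,0,0,0],[0,0,0,0,0,0,0],[0,0,0,0,0,0,0],[0,0,0,0,0,0,0]]])

```text
clock: 7.13
tool_pos: [0.628, -0.303, 0.0122]
orientation: [180.0, -0.0, -166.7]
force: [0.2, 0.3, -0.5]
opening: 0.0198
```

arm_command(targets=[[[0,0,0,0,0,0.5,0],[0,0,0,0,0,1.5,0],[0,0,0,0,0,3,0],[0,0,0,0,0,3,0]]])

```text
clock: 7.47
tool_pos: [0.6301, -0.3038, 0.0463]
orientation: [-179.8, 0.2, -166.7]
force: [0.8, -0.6, 1.6]
opening: 0.0008
```

```bash
python3 - <<'E'
from h import *
m=ctrl.camera_model('wrist'); im=ctrl.snapshot('wrist'); s=ctrl.snapshot('scene')
o=ctrl.get_obs(); print(o['tool_pos'],o['orientation'],m['xyz'])
cv2.imwrite('pics/w4r.png',np.hstack([cv2.resize(im,(400,300)),cv2.resize(s[190:340,100:300],(400,300),interpolation=cv2.INTER_CUBIC)]))
E
```

```text
[ 0.62881911 -0.30317745  0.04380817] [-1.79941281e+02  1.25825116e-01 -1.66714479e+02] [ 0.5491668  -0.322147    0.24355424]
```

View pics/w4r.png

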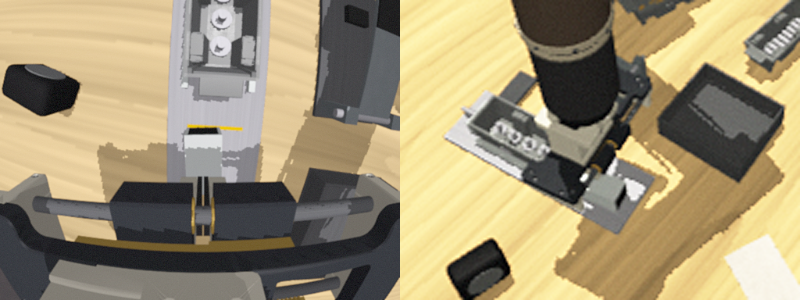

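```bash
python3 - <<'E'
from h import *
m=ctrl.camera_model('wrist')
print(proj('scene',[[.628,-.303,.044],[.628,-.303,.008]]),proj('wrist',[[.628,-.303,.044]]))
print('end top edge',plane('wrist',[(234,175),(284,175)],.042))
print('scene offcut',plane('scene',[(202.5,285)],.03))
im=ctrl.snapshot('wrist'); s=ctrl.snapshot('scene')
cv2.imwrite('pics/w5r.png',np.hstack([cv2.resize(im[140:320,170:370],(440,396),interpolation=cv2.INTER_CUBIC),cv2.resize(s[250:310,170:230],(360,396),interpolation=cv2.INTER_CUBIC)]))
E
```

```text
[[199.78854149 280.25494827]
 [201.0557573  286.15959849]] [[259.42388973 216.33393319]]
end top edge [[ 0.6027676  -0.32706311  0.042     ]
 [ 0.59481558 -0.29330527  0.042     ]]
scene offcut [[ 0.63814833 -0.30439462  0.03      ]]
```

View pics/w5r.png

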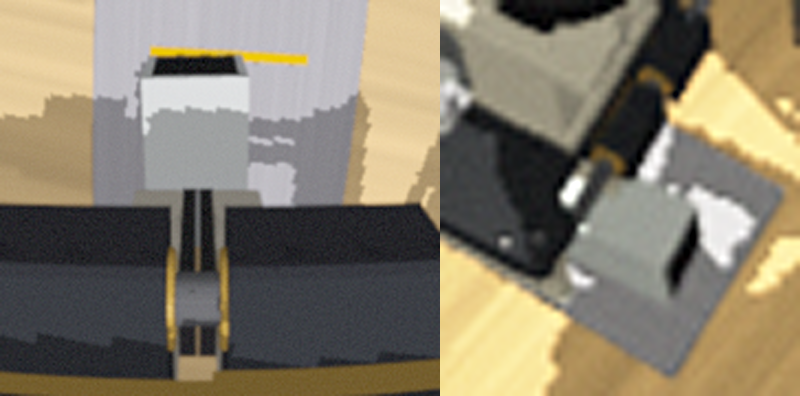

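arm_command(targets=[[[0,0,0,0,0,-0.2,0],[0,0,0,0,0,-0.4,0]]])

```text
clock: 7.83
tool_pos: [0.6277, -0.3029, 0.0377]
orientation: [180.0, -0.0, -166.7]
force: [-0.3, 0.2, -0.4]
opening: 0.0005
```

arm_command(targets=[[[0,0,0,0,0,-0.2,0],[0,0,0,0,0,-0.4,0]]])

```text
clock: 8.0
tool_pos: [0.6277, -0.303, 0.0335]
orientation: [180.0, -0.0, -166.7]
force: [-0.8, -0.5, 0.8]
opening: 0.0006
```

arm_command(targets=[[[0,0,0,0,0,-0.2,0],[0,0,0,0,0,-0.4,0]]])

```text
clock: 8.17
tool_pos: [0.6278, -0.303, 0.0298]
orientation: [180.0, -0.0, -166.7]
force: [-0.3, 0.7, 0.4]
opening: 0.0006
```

arm_command(targets=[[[0,0,0,0,0,3,0],[0,0,0,0,0,6,0],[0,0,0,0,0,7,0],[0,0,0,0,0,7,0]]])

```text
clock: 8.5
tool_pos: [0.6302, -0.3038, 0.1042]
orientation: [-179.8, 0.3, -166.7]
force: [-0.1, -0.2, 0.6]
opening: 0.0005
```

```bash
python3 - <<'E'
from h import *
o=ctrl.get_obs(); t=o['tool_pos']; print(t,o['orientation'])
out=[]
for n in('scene','side','wrist'):
    m=ctrl.camera_model(n); im=ctrl.snapshot(n); 
    c=proj(n,t,m)[0]; print(n,c)
    w=45 if n!='wrist' else 90
    M=np.float32([[400/w/2,0,-(c[0]-w)*400/w/2],[0,400/w/2,-(c[1]-w)*400/w/2]])
    r=cv2.warpAffine(im,M,(400,400),flags=cv2.INTER_CUBIC)
    for P,col in((t,(0,0,255)),(t+[0,0,.019],(0,255,0)),([.628,-.3033,.042],(255,0,0))):
        q=M@np.r_[proj(n,P,m)[0],1]; cv2.circle(r,(int(q[0]),int(q[1])),4,col,-1)
    out.append(r)
cv2.imwrite('pics/w6.png',cv2.resize(np.hstack(out),(800,267)) if 0 else np.vstack([np.hstack(out[:2])]))
cv2.imwrite('pics/w6w.png',out[2])
E
```

```text
[ 0.63023387 -0.30381685  0.10422874] [-179.81276382    0.3024432  -166.69133769]
scene [197.8895686  270.33024865]
side [256.54874299 119.73920482]
wrist [256.95498737 221.64576986]
```

View pics/w6.png

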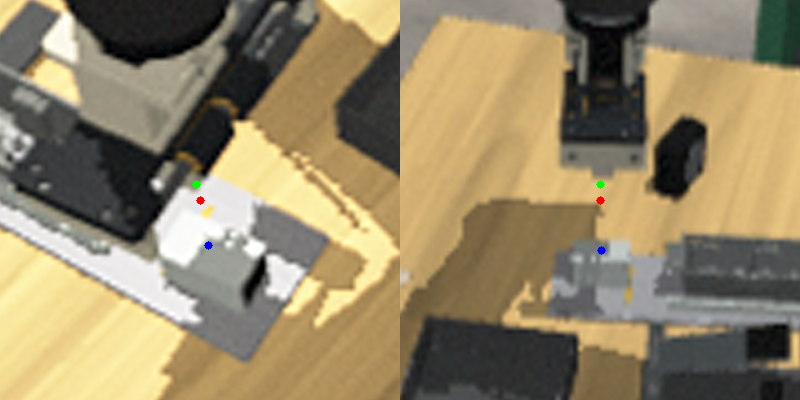

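arm_command(targets=[[[0,0,0,0,0,-3,0],[0,0,0,0,0,-6,0],[0,0,0,0,0,-7.3,0],[0,0,0,0,0,-7.6,0]]])

```text
clock: 8.98
tool_pos: [0.6249, -0.3022, 0.0197]
orientation: [179.8, -0.4, -166.7]
force: [-0.8, -0.3, 0.3]
opening: 0.0005
```

arm_command(targets=[[[0,0,0,0,0,-0.2,0],[0,0,0,0,0,-0.4,0]]])

```text
clock: 9.15
tool_pos: [0.6287, -0.3034, 0.0209]
orientation: [-180.0, 0.0, -166.7]
force: [0.7, 0.1, -0.2]
opening: 0.0003
```

arm_command(targets=[[[0,0,0,0,0,-0.2,0],[0,0,0,0,0,-0.4,0]]])

```text
clock: 9.32
tool_pos: [0.629, -0.3032, 0.0176]
orientation: [-179.9, 0.1, -166.7]
force: [-0.3, -0.6, -0.5]
opening: 0.0008
```

View pics/w6w.png

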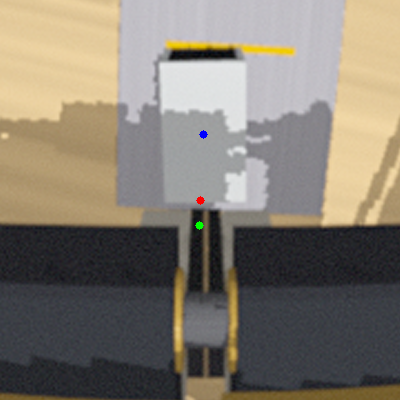

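arm_command(targets=[[[0,0,0,0,0,-0.2,0],[0,0,0,0,0,-0.4,0]]])

```text
clock: 9.48
tool_pos: [0.6284, -0.3031, 0.0129]
orientation: [-180.0, 0.1, -166.7]
force: [0.7, 0.0, -0.0]
opening: 0.0003
```

arm_command(targets=[[[0,0,0,0,0,-0.1,0],[0,0,0,0,0,-0.2,0]]])

```text
clock: 9.65
tool_pos: [0.628, -0.303, 0.0103]
orientation: [-180.0, 0.0, -166.7]
force: [0.6, 0.2, 0.4]
opening: 0.0004
```

arm_command(targets=[[[0,0,0,0,0,-0.1,0],[0,0,0,0,0,-0.2,0]]])

```text
clock: 9.82
tool_pos: [0.628, -0.303, 0.0083]
orientation: [-180.0, 0.0, -166.7]
force: [0.6, 0.5, -0.1]
opening: 0.0002
```

```bash
python3 - <<'E'
from h import *
o=ctrl.get_obs(); t=o['tool_pos']; print(t,o['orientation'],o['force'],o['joint_pos'])
out=[]
for n in('side','wrist'):
    m=ctrl.camera_model(n); im=ctrl.snapshot(n); 
    c=proj(n,t,m)[0]; print(n,c,m)
    w=40 if n!='wrist' else 80
    M=np.float32([[400/w/2,0,-(c[0]-w)*400/w/2],[0,400/w/2,-(c[1]-w)*400/w/2]])
    r=cv2.warpAffine(im,M,(400,400),flags=cv2.INTER_CUBIC)
    for P,col in((t,(0,0,255)),(t+[0,0,.03],(0,255,0))):
        q=M@np.r_[proj(n,P,m)[0],1]; cv2.circle(r,(int(q[0]),int(q[1])),3,col,-1)
    out.append(r)
cv2.imwrite('pics/w7.png',np.hstack(out))
E
```

```text
[ 0.62802598 -0.30304453  0.00825421] [-1.79995859e+02  6.07728930e-03 -1.66718444e+02] [ 0.58137138  0.4936897  -0.10125211] [-9.79282897e+00  3.08441180e+01 -7.83371582e+00  1.82898436e-03
 -5.13149522e+01 -6.69267587e+01]
side [256.6942031  136.85076482] {'K': array([[364.87043854,   0.        , 256.58947278],
       [  0.        , 364.87043854, 185.18439453],
       [  0.        ,   0.        ,   1.        ]]), 'xyz': array([0.32338311, 0.95185324, 1.09038893]), 'rotation': array([  42.48680046,   -0.77027168, -165.68786288])}
wrist [258.77006763 217.51220721] {'K': array([[297.31863964,   0.        , 259.39756134],
       [  0.        , 297.31863964, 189.62338022],
       [  0.        ,   0.        ,   1.        ]]), 'xyz': array([ 0.5478808 , -0.32160929,  0.20557964]), 'rotation': array([-1.72573004e+01, -4.52914461e-02,  1.03247073e+02])}
```

View pics/w7.png

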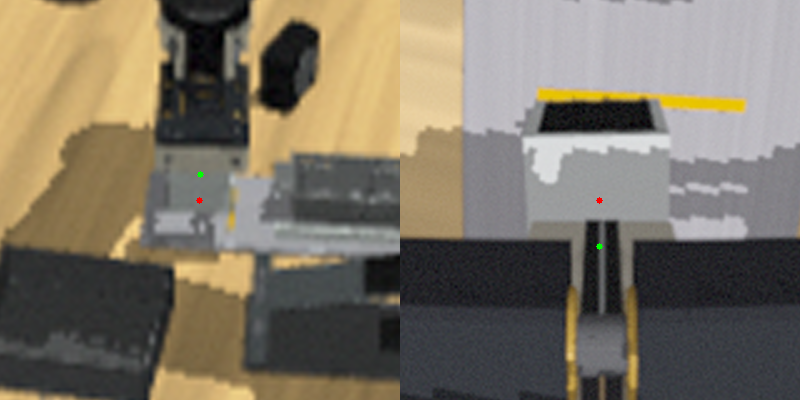

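arm_command(targets=[[[0,0,0,0,0,-0.1,0],[0,0,0,0,0,-0.2,0]]])

```text
clock: 10.08
tool_pos: [0.628, -0.303, 0.0063]
orientation: [-180.0, 0.0, -166.7]
force: [0.8, -0.6, -0.6]
opening: 0.0005
```

arm_command(targets=[[[0,0,0,0,0,-0.1,0],[0,0,0,0,0,-0.2,0]]])

```text
clock: 10.25
tool_pos: [0.6279, -0.303, 0.0041]
orientation: [180.0, -0.0, -166.7]
force: [0.1, -0.3, -0.8]
opening: 0.0006
```

arm_command(targets=[[[0,0,0,0,0,-0.1,0],[0,0,0,0,0,-0.2,0]]])

```text
clock: 10.42
tool_pos: [0.628, -0.3031, 0.003]
orientation: [-180.0, -0.0, -166.7]
force: [-4.2, 3.8, 12.5]
opening: 0.0006
```

arm_command(targets=[[[0,0,0,0,0,-0.1,0],[0,0,0,0,0,-0.2,0]]])

```text
clock: 10.58
tool_pos: [0.6281, -0.3031, 0.0029]
orientation: [-179.9, 0.0, -166.7]
force: [-7.5, 6.2, 25.2]
opening: 0.0002
```

arm_command(targets=[[[0,0,0,0,0,2,1],[0,0,0,0,0,2,1],[0,0,0,0,0,2,1],[0,0,0,0,0,2,1],[0,0,0,0,0,2,1],[0,0,0,0,0,2,1],[0,0,0,0,0,2,1],[0,0,0,0,0,2,1]]])

```text
clock: 11.25
tool_pos: [0.6277, -0.303, 0.0197]
orientation: [180.0, -0.0, -166.7]
force: [0.1, 0.4, -0.6]
opening: 0.048
```

arm_command(targets=[[[0,0,0,0,0,0,1],[0,0,0,0,0,0,1],[0,0,0,0,0,0,1],[0,0,0,0,0,0,1],[0,0,0,0,0,-1,1],[0,0,0,0,0,-2,1],[0,0,0,0,0,-3.2,1],[0,0,0,0,0,-4.3,1]]])

```text
clock: 11.92
tool_pos: [0.6273, -0.3028, -0.0247]
orientation: [180.0, -0.1, -166.7]
force: [0.2, -0.8, 0.1]
opening: 0.0874
```

arm_command(targets=[[[0,0,0,0,0,0,0],[0,0,0,0,0,0,0],[0,0,0,0,0,0,0],[0,0,0,0,0,0,0],[0,0,0,0,0,0,0],[0,0,0,0,0,0,0],[0,0,0,0,0,0,0],[0,0,0,0,0,0,0]]])

```text
clock: 12.58
tool_pos: [0.6281, -0.3031, -0.0224]
orientation: [-180.0, 0.0, -166.7]
force: [0.0, 0.1, -0.8]
opening: 0.0393
```

arm_command(targets=[[[0,0,0,0,0,0,0],[0,0,0,0,0,0,0],[0,0,0,0,0,0,0],[0,0,0,0,0,0,0]]])

```text
clock: 12.92
tool_pos: [0.6281, -0.3031, -0.0225]
orientation: [-180.0, 0.0, -166.7]
force: [-0.2, -0.4, 2.5]
opening: 0.0338
```

arm_command(targets=[[[0,0,0,0,0,1,0],[0,0,0,0,0,3,0],[0,0,0,0,0,5,0],[0,0,0,0,0,7,0],[0,0,0,0.6,2,9,0],[0,0,0,1.5,5,9,0],[0,0,0,2.5,8,9,0],[0,0,0,3.4,11,9,0]]])

```text
clock: 13.58
tool_pos: [0.6623, -0.1921, 0.0684]
orientation: [-180.0, 0.1, -166.8]
force: [0.5, -0.3, -1.8]
opening: 0.0334
```

arm_command(targets=[[[0,0,0,0.9,3,0,0],[0,0,0,1.8,6,0,0],[0,0,0,2.7,8.8,0,0],[0,0,0,2.7,8.8,0,0],[0,0,0,2.7,8.8,-2,0],[0,0,0,2.7,8.8,-4,0],[0,0,0,2.7,8.8,-6,0],[0,0,0,2.7,8.8,-7.5,0]]])

```text
clock: 14.25
tool_pos: [0.6881, -0.1048, -0.0091]
orientation: [180.0, -0.1, -166.7]
force: [-0.3, -0.1, -2.1]
opening: 0.0335
```

arm_command(targets=[[[0,0,0,0,0,-0.5,0],[0,0,0,0,0,-0.5,0.6],[0,0,0,0,0,-0.5,0.6],[0,0,0,0,0,-0.5,0.6],[0,0,0,0,0,-0.5,0.6],[0,0,0,0,0,-0.5,0.6],[0,0,0,0,0,0.5,0.6],[0,0,0,0,0,2,0.6]]])

```text
clock: 14.92
tool_pos: [0.6879, -0.1051, 0.0119]
orientation: [180.0, -0.1, -166.7]
force: [-0.0, -0.0, 0.4]
opening: 0.0526
```

arm_command(targets=[[[0,0,0,0,0,4,1],[0,0,0,0,0,8,1],[0,0,0.12,0,0,12,1],[0,0,0.24,-1,2,15,1],[0,0,0.36,-2.5,5,17,1],[0,0,0.48,-4,8,19,1],[0,0,0.6,-5.5,11,21,1],[0,0,0.72,-7,14,22,1]]])

```text
clock: 15.58
tool_pos: [0.6191, 0.036, 0.2366]
orientation: [-179.8, 0.2, -125.1]
force: [0.9, 1.6, 0.2]
opening: 0.0877
```

arm_command(targets=[[[0,0,0.12,-1.5,3,1,1],[0,0,0.24,-3,6,1.8,1],[0,0,0.36,-4.5,9,1.8,1],[0,0,0.48,-5.9,12.5,1.8,1],[0,0,0.6,-5.9,12.5,1.8,1],[0,0,0.619,-5.9,12.5,1.8,1],[0,0,0.619,-5.9,12.5,1.8,1],[0,0,0.619,-5.9,12.5,1.8,1]]])

```text
clock: 16.25
tool_pos: [0.5602, 0.1593, 0.2508]
orientation: [-180.0, 0.0, -90.2]
force: [0.1, 0.3, -0.2]
opening: 0.088
```

```bash
python3 - <<'E'
from h import *
m=ctrl.camera_model('wrist'); im=ctrl.snapshot('wrist'); cv2.imwrite('pics/w8.png',im)
o=ctrl.get_obs(); print(o['tool_pos'],o['orientation'],m['xyz'])
for s in(90,70,110):
  pass
o,r,k=trays('wrist',im,m,box=(.36,.80,-.1,.2),s=1500,lo=4000,hi=14000)
[print(np.round(t,3)) for t in o]
cv2.imwrite('pics/w8r.png',np.vstack([r,cv2.cvtColor(k,cv2.COLOR_GRAY2BGR)])[::1] if 0 else cv2.resize(np.vstack([r,cv2.cvtColor(k,cv2.COLOR_GRAY2BGR)]),(440,600)))
E
```

```text
[0.56024744 0.15908962 0.2506125 ] [-1.79984721e+02  6.02110687e-03 -9.02518641e+01] [0.55802218 0.0786498  0.44839098]
```

```bash
python3 - <<'E'
from h import *
m=ctrl.camera_model('wrist'); im=cv2.imread('pics/w8.png')
r=rect('wrist',im,.046,.36,.80,-.1,.2,1500,m); h=cv2.cvtColor(r,cv2.COLOR_BGR2HSV)
print(np.histogram(h[...,1],bins=range(0,260,20))[0]); 
for s in(50,70,90,110):
    k=(h[...,1]<s).astype(np.uint8)*255; k=cv2.morphologyEx(k,cv2.MORPH_OPEN,np.ones((5,5)))
    n,l,st,c=cv2.connectedComponentsWithStats(k)
    print(s,[(a[0],a[1],a[2],a[3],int(a[4]/2.25)) for a in st[1:] if a[4]>4000])
k=(h[...,1]<70).astype(np.uint8)*255
c=cv2.findContours(cv2.morphologyEx(k,cv2.MORPH_OPEN,np.ones((5,5))),cv2.RETR_EXTERNAL,cv2.CHAIN_APPROX_NONE)[0]
r2=cv2.resize(r,(792,540),interpolation=cv2.INTER_CUBIC)
cv2.drawContours(r2,[(x*1.2).astype(int) for x in c if cv2.contourArea(x)>4000],-1,(0,0,255),1)
cv2.imwrite('pics/w8r.png',r2)
E
```

```text
[ 87487   3681   1794   8368 186165   7922    296   1469    920      9
      0      0]
50 [(np.int32(112), np.int32(0), np.int32(118), np.int32(124), 4582), (np.int32(406), np.int32(49), np.int32(103), np.int32(239), 9340), (np.int32(61), np.int32(127), np.int32(149), np.int32(245), 7900), (np.int32(0), np.int32(335), np.int32(661), np.int32(116), 18970)]
70 [(np.int32(111), np.int32(0), np.int32(120), np.int32(125), 4702), (np.int32(405), np.int32(48), np.int32(105), np.int32(241), 9580), (np.int32(59), np.int32(126), np.int32(152), np.int32(247), 8214), (np.int32(0), np.int32(334), np.int32(661), np.int32(117), 19172)]
90 [(np.int32(0), np.int32(0), np.int32(233), np.int32(139), 9524), (np.int32(0), np.int32(0), np.int32(661), np.int32(451), 88996)]
110 [(np.int32(0), np.int32(0), np.int32(661), np.int32(451), 131212)]
```

View pics/w8r.png

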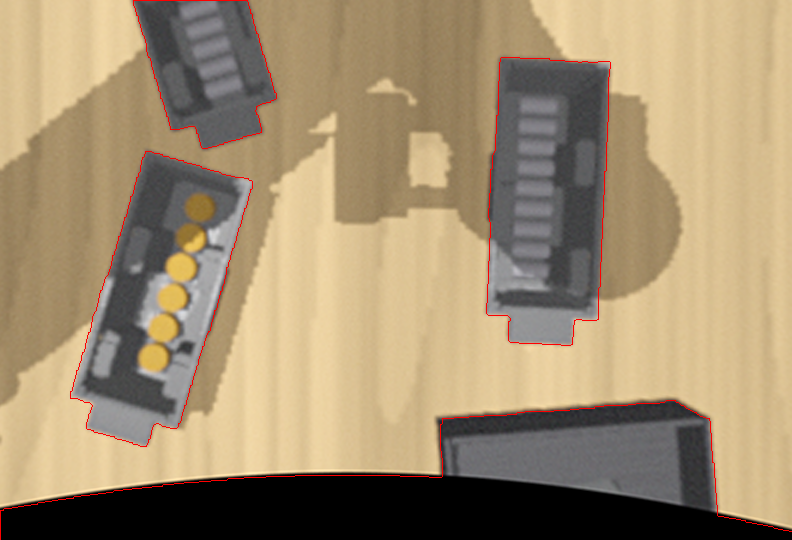

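```bash
cat >> h.py <<'E'
def trays(n,img,m=None,z=.046,box=(.35,.85,-.1,.52),s=2000,lo=8000,hi=11500,sat=70):
    """trays seen whole: dicts of centre x,y and yaw of the tab end, and length over tab, width in mm, at rim height z"""
    r=rect(n,img,z,*box,s,m); k=(cv2.cvtColor(r,cv2.COLOR_BGR2HSV)[...,1]<sat).astype(np.uint8)*255
    k=cv2.morphologyEx(k,cv2.MORPH_OPEN,np.ones((7,7))); out=[]
    for c in cv2.findContours(k,cv2.RETR_EXTERNAL,cv2.CHAIN_APPROX_NONE)[0]:
        A=cv2.contourArea(c)/s/s*1e6
        if not lo<A<hi: continue
        P=c[:,0,:]/s*1e3*[1,-1]+[box[0]*1e3,box[3]*1e3]          # mm, world
        (cx,cy),(w,h),a=cv2.minAreaRect(P.astype(np.float32)); a=np.radians(a if w>h else a+90)
        for _ in range(3):
            u=np.array([np.cos(a),np.sin(a)]); v=np.array([-u[1],u[0]]); q=P-[cx,cy]; t,b=q@u,q@v
            mid=np.abs(t)<55
            f1=np.polyfit(t[mid&(b>20)],b[mid&(b>20)],1); f2=np.polyfit(t[mid&(b<-20)],b[mid&(b<-20)],1)
            a+=np.arctan((f1[0]+f2[0])/2)
        hi1=np.median(t[(t>40)&(np.abs(b)<14)]); lo1=np.median(t[(t<-40)&(np.abs(b)<14)])
        e=lambda sg:np.median(np.abs(t)[(sg*t>40)&(np.abs(b)>20)&(np.abs(b)<28)&(np.abs(t)>60)]) 
        tab=1 if hi1-e(1)>-lo1-e(-1) else -1
        b0=np.median([b[mid&(b>20)].mean(),b[mid&(b<-20)].mean()]); t0=(hi1+lo1)/2-8*tab
        c0=np.array([cx,cy])+u*t0+v*b0
        out.append(dict(x=c0[0]/1e3,y=c0[1]/1e3,yaw=(np.degrees(a)+(0 if tab>0 else 180)+180)%360-180,L=hi1-lo1,W=b[mid&(b>20)].mean()-b[mid&(b<-20)].mean(),A=A,rim=(e(1),e(-1)),tabs=(hi1,lo1)))
    return out,r,k
def show(o):
    for d in o: print({k:np.round(v,4 if k in'xy' else 1).tolist() for k,v in d.items()})
E
python3 - <<'E'
from h import *
m=ctrl.camera_model('wrist'); im=cv2.imread('pics/w8.png')
show(trays('wrist',im,m,box=(.36,.80,-.06,.19))[0])
s=ctrl.snapshot('side'); show(trays('side',s,box=(.36,.80,.15,.54),hi=13000)[0])
b=rect('side',s,.03,.60,.78,-.2,0,1000); print('bin',b.shape,(cv2.cvtColor(b,cv2.COLOR_BGR2GRAY)>150).sum())
E
```

```text
{'x': 0.4501, 'y': 0.0397, 'yaw': -107.3, 'L': 158.1, 'W': 63.1, 'A': 9571.4, 'rim': [78.7, 65.2], 'tabs': [78.6, -79.5]}
{'x': 0.6646, 'y': 0.0958, 'yaw': -93.0, 'L': 158.1, 'W': 62.5, 'A': 9467.4, 'rim': [78.9, 64.6], 'tabs': [78.9, -79.2]}
{'x': 0.4615, 'y': 0.2132, 'yaw': 106.9, 'L': 147.1, 'W': 61.5, 'A': 8881.4, 'rim': [71.0, 69.8], 'tabs': [77.3, -69.8]}
{'x': 0.6238, 'y': 0.2937, 'yaw': 68.2, 'L': 159.2, 'W': 71.4, 'A': 10843.1, 'rim': [71.7, 77.8], 'tabs': [79.7, -79.6]}
{'x': 0.4543, 'y': 0.4186, 'yaw': 74.6, 'L': 158.9, 'W': 62.9, 'A': 9627.6, 'rim': [70.6, 79.3], 'tabs': [79.5, -79.4]}
bin (200, 181, 3) 7054
```

arm_command(targets=[[[0,0,-0.02,2,-1.6,-3,1],[0,0,-0.05,4,-3.2,-6,1],[0,0,-0.05,6,-4.8,-9,1],[0,0,-0.05,8,-6,-12,1],[0,0,-0.05,10,-6.3,-15,1],[0,0,-0.05,10.4,-6.3,-18,1],[0,0,-0.05,10.4,-6.3,-20,1],[0,0,-0.05,10.4,-6.3,-20,1]]])

```text
clock: 17.02
tool_pos: [0.661, 0.0943, 0.0442]
orientation: [179.5, -0.2, -93.1]
force: [-1.4, -0.1, -0.1]
opening: 0.0874
```

arm_command(targets=[[[0,0,0,0,0,0,1],[0,0,0,0,0,-1,1],[0,0,0,0,0,-2,1],[0,0,0,0,0,-3.5,1],[0,0,0,0,0,-5,1],[0,0,0,0,0,-6,1],[0,0,0,0,0,-7,1],[0,0,0,0,0,-7.1,1]]])

```text
clock: 17.68
tool_pos: [0.663, 0.0968, -0.0223]
orientation: [179.9, -0.0, -92.9]
force: [-0.1, 0.4, 0.4]
opening: 0.0879
```

arm_command(targets=[[[0,0,0,0,0,0,0.5],[0,0,0,0,0,0,0.5],[0,0,0,0,0,0,0.5],[0,0,0,0,0,0,0.5],[0,0,0,0,0,0,0.5],[0,0,0,0,0,0,0.5],[0,0,0,0,0,0,0.5],[0,0,0,0,0,0,0.5]]])

```text
clock: 18.35
tool_pos: [0.6647, 0.0972, -0.0199]
orientation: [-179.9, 0.0, -92.8]
force: [-0.3, -0.2, 5.7]
opening: 0.0616
```

```bash
python3 - <<'E'
from h import *
o=ctrl.get_obs(); print(o['tool_pos'],o['orientation'],o['opening'],o['force'])
E
```

```text
[ 0.66472687  0.09720335 -0.01989497] [-1.79914811e+02  2.60627229e-02 -9.28492603e+01] 0.06159924990382248 [-0.2581526  -0.18452249  5.68408675]
```

arm_command(targets=[[[0,0,0,0,0,0,0.5],[0,0,0,0,0,0.5,0.5],[0,0,0,0,0,2,0.5],[0,0,0,0,0,4,0.5],[0,0,0,0,0,6.5,0.5],[0,0,0,0,0,9,0.5],[0,0,0,0,0,11.5,0.5],[0,0,0,0,0,14,0.5]]])

```text
clock: 19.02
tool_pos: [0.6628, 0.0967, 0.1197]
orientation: [179.9, -0.0, -92.9]
force: [0.8, 0.1, -2.5]
opening: 0.0614
```

arm_command(targets=[[[0,0,-0.08,-0.5,-1,0.1,0.5],[0,0,-0.18,-1.5,-3,0.1,0.5],[0,0,-0.28,-2.5,-6,0.1,0.5],[0,0,-0.38,-3.7,-9,0.1,0.5],[0,0,-0.48,-5,-12,0.1,0.5],[0,0,-0.58,-6.3,-15,0.1,0.5],[0,0,-0.68,-7.7,-18,0.1,0.5],[0,0,-0.78,-9,-21,0.1,0.5]]])

```text
clock: 19.68
tool_pos: [0.572, -0.1142, 0.1197]
orientation: [179.9, -0.1, -137.8]
force: [0.1, 0.1, -1.7]
opening: 0.062
```

arm_command(targets=[[[0,0,-0.1,-1.3,-3,0,0.5],[0,0,-0.2,-2.6,-6,0,0.5],[0,0,-0.3,-3.9,-9,0,0.5],[0,0,-0.4,-5.2,-12,0,0.5],[0,0,-0.48,-6.5,-15,0,0.5],[0,0,-0.53,-7.8,-18,0,0.5],[0,0,-0.56,-9,-20,0,0.5],[0,0,-0.56,-9.5,-20.8,0,0.5]]])

```text
clock: 20.35
tool_pos: [0.4763, -0.3229, 0.1196]
orientation: [179.9, -0.1, -169.9]
force: [-0.1, 0.2, -2.2]
opening: 0.062
```

arm_command(targets=[[[0,0,0,0,0,0,0.5],[0,0,0,0,0,0,0.5],[0,0,0,0,0,-2,0.5],[0,0,0,0,0,-4,0.5],[0,0,0,0,0,-6,0.5],[0,0,0,0,0,-7,0.5],[0,0,0,0,0,-7,0.5],[0,0,0,0,0,-7,0.5]]])

```text
clock: 21.02
tool_pos: [0.4793, -0.3204, 0.0502]
orientation: [180.0, -0.1, -169.6]
force: [0.4, 0.7, -1.4]
opening: 0.0616
```

```bash
python3 - <<'E'
from h import *
m=ctrl.camera_model('wrist'); im=ctrl.snapshot('wrist'); cv2.imwrite('pics/w9.png',im)
o=ctrl.get_obs(); print(o['tool_pos'],o['orientation'],o['opening'],o['force'],m['xyz'])
E
```

```text
[ 0.47987155 -0.32083676  0.05106855] [-1.79964004e+02  2.49083164e-02 -1.69564606e+02] 0.06203328769683202 [-0.39129203  0.30671594 -0.8195454 ] [ 0.39862001 -0.33516729  0.24790724]
```

arm_command(targets=[[[0,0,0,0,0,-0.6,0.5],[0,0,0,0,0,-1.1,0.5],[0,0,0,0,0,-1.4,0.5],[0,0,0,0,0,-1.4,0.5]]])

```text
clock: 21.4
tool_pos: [0.4785, -0.3209, 0.0357]
orientation: [180.0, -0.0, -169.7]
force: [0.4, 0.1, -2.3]
opening: 0.0619
```

arm_command(targets=[[[0,0,0,0,0,-0.15,0.5],[0,0,0,0,0,-0.3,0.5]]])

```text
clock: 21.57
tool_pos: [0.4791, -0.3212, 0.0334]
orientation: [-180.0, 0.0, -169.6]
force: [1.1, -0.5, -2.0]
opening: 0.0619
```

arm_command(targets=[[[0,0,0,0,0,-0.15,0.5],[0,0,0,0,0,-0.3,0.5]]])

```text
clock: 21.73
tool_pos: [0.479, -0.3211, 0.0302]
orientation: [-180.0, 0.0, -169.6]
force: [0.5, -0.2, -1.4]
opening: 0.0614
```

arm_command(targets=[[[0,0,0,0,0,-0.1,0.5],[0,0,0,0,0,-0.2,0.5]]])

```text
clock: 21.9
tool_pos: [0.479, -0.321, 0.0282]
orientation: [-180.0, -0.0, -169.6]
force: [-0.3, 0.3, -1.8]
opening: 0.0615
```

arm_command(targets=[[[0,0,0,0,0,-0.1,0.5],[0,0,0,0,0,-0.1,0.5]]])

```text
clock: 22.07
tool_pos: [0.479, -0.3211, 0.028]
orientation: [-180.0, 0.0, -169.6]
force: [-2.5, 2.0, 6.0]
opening: 0.0616
```

arm_command(targets=[[[0,0,0,0,0,-0.1,0.5],[0,0,0,0,0,-0.1,0.5]]])

```text
clock: 22.23
tool_pos: [0.479, -0.3211, 0.028]
orientation: [-180.0, 0.0, -169.6]
force: [-5.8, 4.6, 13.2]
opening: 0.0616
```

arm_command(targets=[[[0,0,0,0,0,0.15,0.5],[0,0,0,0,0,0.15,1],[0,0,0,0,0,0.15,1],[0,0,0,0,0,0.15,1],[0,0,0,0,0,0.15,1],[0,0,0,0,0,0.15,1],[0,0,0,0,0,2,1],[0,0,0,0,0,4,1]]])

```text
clock: 22.9
tool_pos: [0.4777, -0.3206, 0.0652]
orientation: [179.9, -0.2, -169.6]
force: [0.5, 0.4, 0.2]
opening: 0.0876
```

arm_command(targets=[[[0,0,0,0,0,2,1],[0,0,0,0,0,4,1],[0,0,0,0,0,6,1],[0,0,0,0,0,8,1],[0,0,0.1,0,2,10,1],[0,0,0.2,0,5,12,1],[0,0,0.3,0,8,14,1],[0,0,0.4,0,11,16,1]]])

```text
clock: 23.57
tool_pos: [0.4786, -0.2101, 0.227]
orientation: [180.0, -0.0, -146.5]
force: [0.4, 0.2, -0.1]
opening: 0.0874
```

```bash
python3 - <<'E'
from h import *
m=ctrl.camera_model('wrist'); im=ctrl.snapshot('wrist'); cv2.imwrite('pics/w10.png',im)
o=ctrl.get_obs(); print(o['tool_pos'],o['orientation'],o['opening'],o['force'],m['xyz'])
r=rect('wrist',im,.094,.36,.66,-.44,-.24,2600,m)
cv2.imwrite('pics/w10r.png',r)
E
```

```text
[ 0.48054472 -0.20731027  0.23172443] [-179.766258      0.28273103 -145.96391946] 0.08774139566462852 [0.43451343 3.47468433 3.78610219] [ 0.4097764  -0.25466825  0.42459636]
```

View pics/w10r.png

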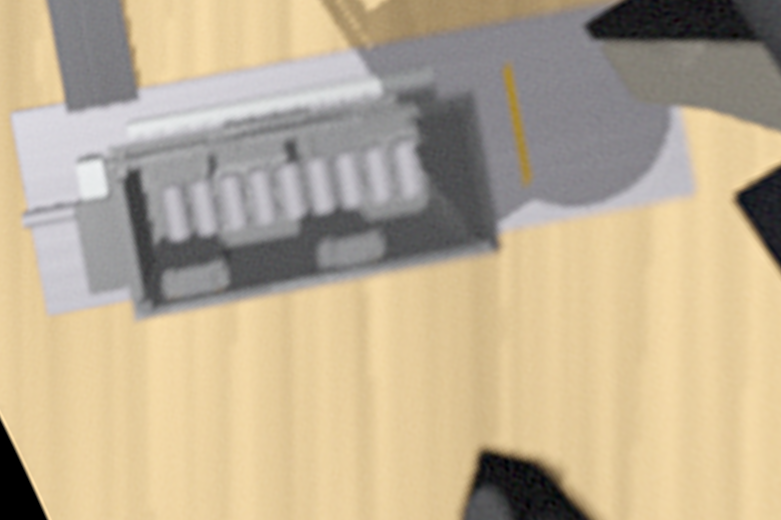

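arm_command(targets=[[[0,0,0.1,-0.3,3,0,1],[0,0,0.2,-0.6,6,0,1],[0,0,0.3,-1,9.5,-2,1],[0,0,0.4,-1.4,13,-4,1],[0,0,0.5,-1.8,16.5,-6,1],[0,0,0.6,-2.2,20,-8,1],[0,0,0.688,-2.6,23,-10,1],[0,0,0.688,-2.8,25.1,-12,1]]])

```text
clock: 24.28
tool_pos: [0.4506, 0.0422, 0.1058]
orientation: [-179.9, 0.1, -106.9]
force: [1.1, 0.1, -0.6]
opening: 0.0876
```

arm_command(targets=[[[0,0,0,0,0,-2,1],[0,0,0,0,0,-4,1],[0,0,0,0,0,-6,1],[0,0,0,0,0,-8,1],[0,0,0,0,0,-8,1],[0,0,0,0,0,-8,1]]])

```text
clock: 24.78
tool_pos: [0.4503, 0.0395, 0.0258]
orientation: [179.9, -0.1, -107.3]
force: [1.1, 0.1, 0.2]
opening: 0.0876
```

```bash
python3 - <<'E'
from h import *
o=ctrl.get_obs(); print(o['tool_pos'],o['orientation'],o['opening'],o['force'],o['joint_pos'])
E
```

```text
[0.4503319  0.03950961 0.02579745] [ 1.79902722e+02 -1.17434650e-01 -1.07298872e+02] 0.08758634396513731 [1.130611   0.09700908 0.16202059] [ 3.01269311e+01  9.98471969e+00 -3.86949185e+01  1.17985240e-02
 -4.14726545e+01 -4.74347535e+01]
```

arm_command(targets=[[[0,0,0,0,0,-1.5,1],[0,0,0,0,0,-3,1],[0,0,0,0,0,-4.2,1],[0,0,0,0,0,-4.7,1],[0,0,0,0,0,-4.7,1],[0,0,0,0,0,-4.7,0.5],[0,0,0,0,0,-4.7,0.5],[0,0,0,0,0,-4.7,0.5]]])

```text
clock: 25.45
tool_pos: [0.4517, 0.0403, -0.0198]
orientation: [-179.9, 0.1, -107.3]
force: [-1.4, -0.0, -0.2]
opening: 0.0729
```

arm_command(targets=[[[0,0,0,0,0,0,0.5],[0,0,0,0,0,0,0.5],[0,0,0,0,0,0,0.5],[0,0,0,0,0,0,0.5],[0,0,0,0,0,0,0.5],[0,0,0,0,0,0,0.5]]])

```text
clock: 25.95
tool_pos: [0.4514, 0.0402, -0.0202]
orientation: [-180.0, 0.0, -107.3]
force: [-1.8, 1.2, 6.9]
opening: 0.0614
```

```bash
cat >> h.py <<'E'
def grip(x,y,yaw,tx,ty,tyaw):
    """tray measured at x,y,yaw now gripped: TCP shift (cm) and turn (rad) that bring it to tx,ty,tyaw; the jaws have centred it sideways"""
    o=ctrl.get_obs(); p=o['tool_pos'][:2]; psi=o['orientation'][2]
    k=0 if abs((psi-yaw+180)%360-180)<90 else 180
    u=np.array([np.cos(np.radians(psi)),np.sin(np.radians(psi))]); d=(np.array([x,y])-p)@u
    pf=tyaw+k; uf=np.array([np.cos(np.radians(pf)),np.sin(np.radians(pf))])
    g=np.array([tx,ty])-d*uf
    dt=(pf-psi+180)%360-180
    print('tool',o['tool_pos'].round(4),'psi',round(psi,2),'open',round(o['opening'],4),'F',o['force'].round(1),'along',round(d*1e3,1),'goal',g.round(4),'psi goal',round(psi+dt,1),'turn',round(np.radians(dt),3),'shift',((g-p)*100).round(2))
E
python3 -c "
from h import *
grip(.4509,.0400,-107.3,.4775,-.321,10.5)"
```

```text
tool [ 0.4514  0.0402 -0.0202] psi -107.29 open 0.0614 F [-1.8  1.2  6.9] along 0.3 goal [ 0.4772 -0.3211] psi goal 10.5 turn 2.056 shift [  2.58 -36.12]
```

arm_command(targets=[[[0,0,0,0,0,0.5,0.5],[0,0,0,0,0,2,0.5],[0,0,0,0,0,4,0.5],[0,0,0,0,0,6.5,0.5],[0,0,0,0,0,9,0.5],[0,0,0,0,0,11.5,0.5],[0,0,0,0,0,13.5,0.5],[0,0,0,0,0,14.1,0.5]]])

```text
clock: 26.62
tool_pos: [0.4524, 0.0405, 0.1235]
orientation: [-179.8, 0.2, -107.3]
force: [0.8, 0.4, -3.0]
opening: 0.0614
```

arm_command(targets=[[[0,0,0.08,0.1,-1,0,0.5],[0,0,0.2,0.3,-3,0,0.5],[0,0,0.32,0.5,-5,0,0.5],[0,0,0.44,0.7,-7,0,0.5],[0,0,0.56,0.9,-9,0,0.5],[0,0,0.68,1.1,-11,0,0.5],[0,0,0.8,1.2,-13.5,0,0.5],[0,0,0.9,1.3,-16,0,0.5]]])

```text
clock: 27.28
tool_pos: [0.4632, -0.1209, 0.1194]
orientation: [179.9, 0.1, -55.4]
force: [0.8, 0.0, -1.0]
opening: 0.0616
```

arm_command(targets=[[[0,0,0.12,0.1,-2.5,0,0.5],[0,0,0.24,0.3,-5,0,0.5],[0,0,0.36,0.5,-7.5,0,0.5],[0,0,0.48,0.7,-10,0,0.5],[0,0,0.6,0.9,-12.5,0,0.5],[0,0,0.72,1.1,-15,0,0.5],[0,0,0.84,1.2,-17.5,0,0.5],[0,0,0.95,1.3,-19.5,0,0.5]]])

```text
clock: 27.95
tool_pos: [0.4762, -0.3164, 0.1191]
orientation: [-180.0, 0.1, -1.0]
force: [0.4, -0.1, -1.6]
opening: 0.0618
```

arm_command(targets=[[[0,0,0.1,0,-0.6,0,0.5],[0,0,0.18,0,-0.6,0,0.5],[0,0,0.206,0,-0.6,0,0.5],[0,0,0.206,0,-0.6,0,0.5],[0,0,0.206,0,-0.6,-1,0.5],[0,0,0.206,0,-0.6,-2.5,0.5],[0,0,0.206,0,-0.6,-3.5,0.5],[0,0,0.206,0,-0.6,-4,0.5]]])

```text
clock: 28.62
tool_pos: [0.4756, -0.3202, 0.0779]
orientation: [-179.9, 0.2, 10.4]
force: [-0.3, -0.6, -1.5]
opening: 0.0618
```

```bash
cat >> h.py <<'E'
def st():
    o=ctrl.get_obs(); print(round(o['clock'],2),o['tool_pos'].round(4),o['orientation'].round(2),round(o['opening'],4),o['force'].round(1),o['joint_pos'].round(0))
E
python3 -c "
from h import *
st()"
```

```text
28.62 [ 0.4756 -0.3202  0.0779] [-1.7989e+02  1.6000e-01  1.0450e+01] 0.0618 [-0.3 -0.6 -1.5] [-14.  17. -20.  -0. -53. 115.]
```

arm_command(targets=[[[0,0,0,0,0,-0.2,0.5],[0,0,0,0,0,-0.4,0.5],[0,0,0,0,0,-0.4,0.5]]])

```text
clock: 28.87
tool_pos: [0.4771, -0.321, 0.0761]
orientation: [-180.0, 0.0, 10.5]
force: [0.2, -0.2, -1.4]
opening: 0.0619
```

arm_command(targets=[[[0,0,0,0,0,-0.15,0.5],[0,0,0,0,0,-0.3,0.5]]])

```text
clock: 29.03
tool_pos: [0.4774, -0.3212, 0.0738]
orientation: [180.0, -0.1, 10.5]
force: [0.2, 0.6, -1.8]
opening: 0.0617
```

arm_command(targets=[[[0,0,0,0,0,-0.15,0.5],[0,0,0,0,0,-0.3,0.5]]])

```text
clock: 29.2
tool_pos: [0.4771, -0.321, 0.0704]
orientation: [180.0, -0.0, 10.5]
force: [0.6, 0.1, -0.9]
opening: 0.062
```

arm_command(targets=[[[0,0,0,0,0,-0.1,0.5],[0,0,0,0,0,-0.2,0.5]]])

```text
clock: 29.37
tool_pos: [0.477, -0.321, 0.0682]
orientation: [180.0, -0.0, 10.5]
force: [-1.0, 0.3, -1.9]
opening: 0.0618
```

arm_command(targets=[[[0,0,0,0,0,-0.1,0.5],[0,0,0,0,0,-0.1,0.5]]])

```text
clock: 29.53
tool_pos: [0.4771, -0.3211, 0.0679]
orientation: [180.0, -0.0, 10.5]
force: [-1.7, 1.7, 3.0]
opening: 0.0618
```

arm_command(targets=[[[0,0,0,0,0,0.05,1],[0,0,0,0,0,0.05,1],[0,0,0,0,0,0.05,1],[0,0,0,0,0,0.05,1],[0,0,0,0,0,0.05,1],[0,0,0,0,0,2,1],[0,0,0,0,0,5,1],[0,0,0,0,0,8,1]]])

```text
clock: 30.2
tool_pos: [0.4761, -0.3208, 0.1473]
orientation: [-179.9, 0.1, 10.5]
force: [1.3, 0.6, 0.7]
opening: 0.0874
```

arm_command(targets=[[[0,0,-0.1,0.2,1,3,1],[0,0,-0.22,0.6,4,6,1],[0,0,-0.34,1.2,8,8,1],[0,0,-0.46,1.8,12,10,1],[0,0,-0.58,2.4,16,11,1],[0,0,-0.7,3,20,11,1],[0,0,-0.82,3.6,24,11,1],[0,0,-0.94,4,28,11,1]]])

```text
clock: 30.87
tool_pos: [0.5143, -0.0659, 0.2577]
orientation: [-179.9, -0.1, -41.0]
force: [1.1, 0.1, -0.5]
opening: 0.0876
```

arm_command(targets=[[[0,0,-0.12,0.3,4,0,1],[0,0,-0.24,0.6,8,0,1],[0,0,-0.36,0.9,12,0,1],[0,0,-0.48,1.2,16,0,1],[0,0,-0.6,1.5,20,0,1],[0,0,-0.72,1.8,24,0,1],[0,0,-0.81,2,28,0,1],[0,0,-0.81,2.3,32,0,1]]])

```text
clock: 31.53
tool_pos: [0.5363, 0.2491, 0.2572]
orientation: [-180.0, 0.0, -87.5]
force: [0.5, -1.3, -0.5]
opening: 0.0878
```

arm_command(targets=[[[0,0,0,0,3,0,1],[0,0,0,0,5,0,1],[0,0,0,0,5,0,1],[0,0,0,0,5,0,1],[0,0,0,0,5,0,1]]])

```text
clock: 31.95
tool_pos: [0.5366, 0.2964, 0.2569]
orientation: [180.0, -0.0, -87.1]
force: [-0.1, 0.2, 0.5]
opening: 0.0876
```

```bash
python3 - <<'E'
from h import *
st()
m=ctrl.camera_model('wrist'); im=ctrl.snapshot('wrist'); cv2.imwrite('pics/w11.png',im); print(m['xyz'])
show(trays('wrist',im,m,box=(.36,.80,.1,.42))[0])
E
```

```text
31.95 [0.5366 0.2964 0.2569] [ 1.7998e+02 -2.0000e-02 -8.7110e+01] 0.0876 [-0.1  0.2  0.5] [ 47.  13.  -1.   0. -76. -44.]
[0.53905011 0.21598052 0.45448715]
{'x': 0.4636, 'y': 0.2056, 'yaw': -72.9, 'L': 158.4, 'W': 62.6, 'A': 9504.2, 'rim': [79.1, 64.8], 'tabs': [79.1, -79.3]}
{'x': 0.6281, 'y': 0.2908, 'yaw': 68.8, 'L': 158.6, 'W': 61.9, 'A': 9429.0, 'rim': [64.9, 79.2], 'tabs': [79.3, -79.3]}
```

arm_command(targets=[[[0,0,0.1,-1.5,-2,-3,1],[0,0,0.2,-3,-4,-6,1],[0,0,0.248,-4.5,-6,-9,1],[0,0,0.248,-6,-8,-12,1],[0,0,0.248,-7.2,-9.1,-15,1],[0,0,0.248,-7.2,-9.1,-18,1],[0,0,0.248,-7.2,-9.1,-21,1],[0,0,0.248,-7.2,-9.1,-23.1,1]]])

```text
clock: 32.67
tool_pos: [0.4641, 0.2041, 0.0247]
orientation: [180.0, 0.0, -73.0]
force: [0.6, 0.2, 0.5]
opening: 0.0877
```

arm_command(targets=[[[0,0,0,0,0,0,1],[0,0,0,0,0,-1,1],[0,0,0,0,0,-2.5,1],[0,0,0,0,0,-4,1],[0,0,0,0,0,-4.7,1],[0,0,0,0,0,-4.7,1],[0,0,0,0,0,-4.7,0.5],[0,0,0,0,0,-4.7,0.5]]])

```text
clock: 33.33
tool_pos: [0.4655, 0.2066, -0.0199]
orientation: [-179.9, 0.0, -72.9]
force: [1.5, 0.1, -0.3]
opening: 0.0792
```

arm_command(targets=[[[0,0,0,0,0,0,0.5],[0,0,0,0,0,0,0.5],[0,0,0,0,0,0,0.5],[0,0,0,0,0,0,0.5],[0,0,0,0,0,0,0.5],[0,0,0,0,0,0,0.5],[0,0,0,0,0,0,0.5],[0,0,0,0,0,0,0.5]]])

```text
clock: 34.0
tool_pos: [0.465, 0.2063, -0.0204]
orientation: [-180.0, 0.0, -72.9]
force: [-2.1, -0.4, 6.2]
opening: 0.0617
```

```bash
python3 -c "
from h import *
grip(.4642,.2056,-72.9,.4775,-.321,-169.5)"
```

```text
tool [ 0.465   0.2063 -0.0204] psi -72.89 open 0.0617 F [-2.1 -0.4  6.2] along 0.5 goal [ 0.478  -0.3209] psi goal -169.5 turn -1.686 shift [  1.3  -52.73]
```

arm_command(targets=[[[0,0,0,0,0,0.5,0.5],[0,0,0,0,0,2,0.5],[0,0,0,0,0,4,0.5],[0,0,0,0,0,7,0.5],[0,0,0,0,0,10,0.5],[0,0,0,0,0,13,0.5],[0,0,0,0,0,16,0.5],[0,0,0,0,-0.5,18.1,0.5]]])

```text
clock: 34.67
tool_pos: [0.4652, 0.2017, 0.163]
orientation: [-179.9, 0.1, -72.9]
force: [1.0, -0.1, -1.6]
opening: 0.0614
```

arm_command(targets=[[[0,0,-0.08,0.6,-1.5,0,0.5],[0,0,-0.16,1.2,-4,0,0.5],[0,0,-0.24,1.8,-7,0,0.5],[0,0,-0.32,2.4,-10,0,0.5],[0,0,-0.4,3,-13,0,0.5],[0,0,-0.48,3.4,-16,0,0.5],[0,0,-0.56,3.8,-19,0,0.5],[0,0,-0.64,4,-22,0,0.5]]])

```text
clock: 35.33
tool_pos: [0.5043, -0.0204, 0.1599]
orientation: [180.0, -0.0, -109.8]
force: [-0.2, 1.0, -2.1]
opening: 0.0619
```

arm_command(targets=[[[0,0,-0.1,0,-3,0,0.5],[0,0,-0.2,-0.2,-6,0,0.5],[0,0,-0.3,-0.5,-9,0,0.5],[0,0,-0.4,-0.8,-12,0,0.5],[0,0,-0.5,-1.2,-15,0,0.5],[0,0,-0.6,-1.7,-18,0,0.5],[0,0,-0.7,-2.2,-21,0,0.5],[0,0,-0.8,-2.7,-24,0,0.5]]])

```text
clock: 36.0
tool_pos: [0.4767, -0.2602, 0.1599]
orientation: [180.0, -0.0, -155.7]
force: [0.8, 0.8, -2.0]
opening: 0.0619
```

arm_command(targets=[[[0,0,-0.1,0,-2.5,0,0.5],[0,0,-0.2,0,-4.5,0,0.5],[0,0,-0.246,0,-6,0,0.5],[0,0,-0.246,0,-6.2,0,0.5],[0,0,-0.246,0,-6.2,-1.5,0.5],[0,0,-0.246,0,-6.2,-3,0.5],[0,0,-0.246,0,-6.2,-4,0.5],[0,0,-0.246,0,-6.2,-4,0.5]]])

```text
clock: 36.67
tool_pos: [0.476, -0.3197, 0.1175]
orientation: [179.8, -0.2, -169.5]
force: [-0.0, -0.8, -1.9]
opening: 0.0617
```

```bash
python3 -c "
from h import *
st()"
```

```text
36.67 [ 0.476  -0.3197  0.1175] [ 179.85   -0.21 -169.47] 0.0617 [-0.  -0.8 -1.9] [-14.  14. -18.  -0. -58. -65.]
```

arm_command(targets=[[[0,0,0,0,0,-0.2,0.5],[0,0,0,0,0,-0.3,0.5],[0,0,0,0,0,-0.4,0.5],[0,0,0,0,0,-0.4,0.5]]])

```text
clock: 37.0
tool_pos: [0.4781, -0.3209, 0.1165]
orientation: [-180.0, 0.0, -169.5]
force: [-1.0, 0.1, -2.3]
opening: 0.0617
```

Right on the goal. Contact is due at 0.1076.

arm_command(targets=[[[0,0,0,0,0,-0.2,0.5],[0,0,0,0,0,-0.4,0.5],[0,0,0,0,0,-0.5,0.5]]])

```text
clock: 37.25
tool_pos: [0.4777, -0.3209, 0.1109]
orientation: [180.0, 0.0, -169.5]
force: [0.1, -0.2, -3.0]
opening: 0.0622
```

arm_command(targets=[[[0,0,0,0,0,-0.15,0.5],[0,0,0,0,0,-0.25,0.5]]])

```text
clock: 37.42
tool_pos: [0.4776, -0.3209, 0.1083]
orientation: [180.0, -0.0, -169.5]
force: [-0.5, -0.2, -2.2]
opening: 0.0615
```

arm_command(targets=[[[0,0,0,0,0,-0.1,0.5],[0,0,0,0,0,-0.15,0.5]]])

```text
clock: 37.58
tool_pos: [0.4778, -0.3211, 0.1076]
orientation: [-180.0, 0.0, -169.5]
force: [-2.4, 2.9, 7.6]
opening: 0.0616
```

arm_command(targets=[[[0,0,0,0,0,-0.05,0.5],[0,0,0,0,0,-0.1,0.5]]])

```text
clock: 37.75
tool_pos: [0.4779, -0.3212, 0.1075]
orientation: [-179.9, 0.0, -169.5]
force: [-4.6, 3.8, 13.5]
opening: 0.0622
```

arm_command(targets=[[[0,0,0,0,0,0.15,0.5],[0,0,0,0,0,0.15,1],[0,0,0,0,0,0.15,1],[0,0,0,0,0,0.15,1],[0,0,0,0,0,0.15,1],[0,0,0,0,0,1.5,1],[0,0,0,0,0,4,1],[0,0,0,0,0,7.5,1]]])

```text
clock: 38.42
tool_pos: [0.476, -0.3202, 0.179]
orientation: [179.8, -0.3, -169.5]
force: [0.5, 0.4, 0.3]
opening: 0.0876
```

arm_command(targets=[[[0,0,0,0.2,0.5,3,1],[0,0,0.1,0.6,2,4,1],[0,0,0.2,1.2,5,4,1],[0,0,0.3,1.8,8,4,1],[0,0,0.4,2.4,11.5,4,1],[0,0,0.5,3,15,4,1],[0,0,0.6,3.8,18.5,4,1],[0,0,0.7,4.6,22,4,1]]])

```text
clock: 39.08
tool_pos: [0.5237, -0.0993, 0.2212]
orientation: [-180.0, 0.0, -129.1]
force: [0.8, -0.4, 0.4]
opening: 0.0873
```

arm_command(targets=[[[0,0,0.1,1.2,3.5,-1,1],[0,0,0.2,2.4,7,-2,1],[0,0,0.3,3.6,10.5,-3,1],[0,0,0.318,4.8,14,-4,1],[0,0,0.318,6,17.5,-5,1],[0,0,0.318,7.2,21,-6,1],[0,0,0.318,8.4,24.5,-8,1],[0,0,0.318,9.4,28,-9,1]]])

```text
clock: 39.75
tool_pos: [0.6175, 0.1807, 0.1289]
orientation: [179.9, -0.1, -111.2]
force: [1.2, -1.1, -0.3]
opening: 0.0879
```

arm_command(targets=[[[0,0,0,0.5,3.5,-1.5,1],[0,0,0,0.9,7,-3,1],[0,0,0,0.9,10.5,-5,1],[0,0,0,0.9,11.1,-7,1],[0,0,0,0.9,11.1,-9,1],[0,0,0,0.9,11.1,-10,1],[0,0,0,0.9,11.1,-10,1],[0,0,0,0.9,11.1,-10,1]]])

```text
clock: 40.42
tool_pos: [0.6268, 0.2895, 0.0309]
orientation: [180.0, -0.1, -111.2]
force: [-0.6, 0.2, 0.9]
opening: 0.0875
```

```bash
python3 -c "
from h import *
st()"
```

```text
40.42 [0.6268 0.2895 0.0309] [ 1.7999e+02 -6.0000e-02 -1.1119e+02] 0.0875 [-0.6  0.2  0.9] [ 41.  29.  -8.   0. -53. -62.]
```

arm_command(targets=[[[0,0,0,0,0,-1.5,1],[0,0,0,0,0,-3,1],[0,0,0,0,0,-4.5,1],[0,0,0,0,0,-5.2,1],[0,0,0,0,0,-5.2,1],[0,0,0,0,0,-5.2,0.5],[0,0,0,0,0,-5.2,0.5],[0,0,0,0,0,-5.2,0.5]]])

```text
clock: 41.08
tool_pos: [0.6276, 0.2905, -0.0195]
orientation: [-179.9, 0.1, -111.2]
force: [0.1, 0.4, 0.7]
opening: 0.073
```

arm_command(targets=[[[0,0,0,0,0,0,0.5],[0,0,0,0,0,0,0.5],[0,0,0,0,0,0,0.5],[0,0,0,0,0,0,0.5],[0,0,0,0,0,0,0.5],[0,0,0,0,0,0,0.5]]])

```text
clock: 41.58
tool_pos: [0.6275, 0.2904, -0.02]
orientation: [-179.9, 0.1, -111.2]
force: [-0.3, -0.5, 5.7]
opening: 0.0616
```

```bash
python3 -c "
from h import *
grip(.6274,.2902,68.8,.4775,-.321,10.5)"
```

```text
tool [ 0.6275  0.2904 -0.02  ] psi -111.16 open 0.0616 F [-0.3 -0.5  5.7] along 0.2 goal [ 0.4777 -0.321 ] psi goal -169.5 turn -1.018 shift [-14.98 -61.14]
```

arm_command(targets=[[[0,0,0,0,0,0.5,0.5],[0,0,0,0,0,2,0.5],[0,0,0,0,0,4,0.5],[0,0,0,0,0,7,0.5],[0,0,0,0,0,10,0.5],[0,0,0,0,0,13,0.5],[0,0,0,-0.1,-0.5,16,0.5],[0,0,0,-0.4,-1.5,19,0.5]]])

```text
clock: 42.25
tool_pos: [0.622, 0.2754, 0.1697]
orientation: [179.9, -0.1, -111.1]
force: [0.6, 0.4, -1.7]
opening: 0.0616
```

arm_command(targets=[[[0,0,-0.04,-0.6,-2.5,2,0.5],[0,0,-0.08,-1.3,-5.5,3.1,0.5],[0,0,-0.13,-2.1,-8.5,3.1,0.5],[0,0,-0.18,-2.9,-11.5,3.1,0.5],[0,0,-0.23,-3.7,-14.5,3.1,0.5],[0,0,-0.28,-4.5,-17.5,3.1,0.5],[0,0,-0.33,-5.3,-20.5,3.1,0.5],[0,0,-0.38,-6.1,-23.5,3.1,0.5]]])

```text
clock: 42.92
tool_pos: [0.5603, 0.0388, 0.1996]
orientation: [179.9, -0.0, -133.1]
force: [0.9, 0.3, -2.7]
opening: 0.062
```

arm_command(targets=[[[0,0,-0.06,-0.8,-3,0,0.5],[0,0,-0.12,-1.6,-6,0,0.5],[0,0,-0.18,-2.4,-9,0,0.5],[0,0,-0.25,-3.2,-12,0,0.5],[0,0,-0.32,-4,-15,0,0.5],[0,0,-0.39,-4.8,-18,0,0.5],[0,0,-0.46,-5.6,-21,0,0.5],[0,0,-0.53,-6.4,-24,0,0.5]]])

```text
clock: 43.58
tool_pos: [0.4964, -0.2009, 0.1997]
orientation: [179.9, -0.0, -163.5]
force: [-0.2, 0.8, -2.7]
opening: 0.0616
```

arm_command(targets=[[[0,0,-0.07,-0.8,-3,0,0.5],[0,0,-0.108,-1.4,-6,0,0.5],[0,0,-0.108,-1.9,-9,0,0.5],[0,0,-0.108,-2,-11,0,0.5],[0,0,-0.108,-2.1,-12,0,0.5],[0,0,-0.108,-2.1,-12.1,0,0.5],[0,0,-0.108,-2.1,-12.1,0,0.5],[0,0,-0.108,-2.1,-12.1,0,0.5]]])

```text
clock: 44.25
tool_pos: [0.4766, -0.3201, 0.1997]
orientation: [180.0, -0.0, -169.5]
force: [-0.4, 0.5, -1.8]
opening: 0.062
```

```bash
python3 -c "
from h import *
st()"
```

```text
44.25 [ 0.4766 -0.3201  0.1997] [ 1.7996e+02 -2.0000e-02 -1.6950e+02] 0.062 [-0.4  0.5 -1.8] [-14.  11. -11.  -0. -68. -65.]
```

arm_command(targets=[[[0,0,0,0.1,-0.1,-1,0.5],[0,0,0,0.1,-0.1,-2.5,0.5],[0,0,0,0.1,-0.1,-3.7,0.5],[0,0,0,0.1,-0.1,-4.2,0.5],[0,0,0,0.1,-0.1,-4.2,0.5],[0,0,0,0.1,-0.1,-4.2,0.5]]])

```text
clock: 44.75
tool_pos: [0.4779, -0.3215, 0.158]
orientation: [-180.0, -0.0, -169.4]
force: [0.1, 0.2, -1.4]
opening: 0.0615
```

arm_command(targets=[[[0,0,0,0,0,-0.2,0.5],[0,0,0,0,0,-0.4,0.5],[0,0,0,0,0,-0.5,0.5]]])

```text
clock: 45.0
tool_pos: [0.4779, -0.3219, 0.1532]
orientation: [-180.0, 0.0, -169.5]
force: [0.4, 0.3, -2.7]
opening: 0.0624
```

arm_command(targets=[[[0,0,0,0,0,-0.15,0.5],[0,0,0,0,0,-0.25,0.5]]])

```text
clock: 45.17
tool_pos: [0.4777, -0.322, 0.1505]
orientation: [-180.0, 0.0, -169.5]
force: [-0.6, 0.2, -2.5]
opening: 0.0616
```

arm_command(targets=[[[0,0,0,0,0,-0.1,0.5],[0,0,0,0,0,-0.15,0.5]]])

```text
clock: 45.33
tool_pos: [0.4777, -0.322, 0.1489]
orientation: [180.0, -0.0, -169.5]
force: [0.7, -0.6, -2.5]
opening: 0.062
```

arm_command(targets=[[[0,0,0,0,0.1,-0.05,0.5],[0,0,0,0,0.1,-0.1,0.5]]])

```text
clock: 45.5
tool_pos: [0.4776, -0.3209, 0.148]
orientation: [180.0, -0.0, -169.5]
force: [-1.3, -0.8, 0.5]
opening: 0.0617
```

arm_command(targets=[[[0,0,0,0,0,-0.05,0.5],[0,0,0,0,0,-0.1,0.5]]])

```text
clock: 45.67
tool_pos: [0.4779, -0.3212, 0.1479]
orientation: [-180.0, 0.0, -169.5]
force: [-3.3, 2.2, 8.2]
opening: 0.0617
```

arm_command(targets=[[[0,0,0,0,0,0.1,0.5],[0,0,0,0,0,0.1,1],[0,0,0,0,0,0.1,1],[0,0,0,0,0,0.1,1],[0,0,0,0,0,0.1,1],[0,0,0,0,0,1.5,1],[0,0,0,0,0,4,1],[0,0,0,0,0,7.5,1]]])

```text
clock: 46.33
tool_pos: [0.4762, -0.3201, 0.2202]
orientation: [179.8, -0.3, -169.5]
force: [0.4, -0.1, -0.8]
opening: 0.0874
```

arm_command(targets=[[[0,0,0,0.1,0.5,2,1],[0,0,0.1,0.6,2.5,3,1],[0,0,0.2,1.2,6,3,1],[0,0,0.3,1.8,10,3,1],[0,0,0.4,2.4,14,3,1],[0,0,0.5,3,18,3,1],[0,0,0.6,3.6,22,3,1],[0,0,0.7,4,26,3,1]]])

```text
clock: 47.0
tool_pos: [0.5178, -0.059, 0.2522]
orientation: [-180.0, 0.0, -129.1]
force: [1.2, 0.6, -0.9]
opening: 0.0874
```

arm_command(targets=[[[0,0,0.1,0.2,4,0,1],[0,0,0.2,0.3,8,0,1],[0,0,0.3,0.3,12,0,1],[0,0,0.4,0.3,16,0,1],[0,0,0.418,0.2,20,0,1],[0,0,0.418,0,24,0,1],[0,0,0.418,-0.2,28,0,1],[0,0,0.418,-0.5,32,0,1]]])

```text
clock: 47.67
tool_pos: [0.5124, 0.2612, 0.2522]
orientation: [-180.0, 0.0, -105.4]
force: [0.7, -0.2, -0.1]
opening: 0.0877
```

arm_command(targets=[[[0,0,0,-0.3,4,0,1],[0,0,0,-0.6,8,0,1],[0,0,0,-0.9,12,0,1],[0,0,0,-1.2,16,0,1],[0,0,0,-1.3,20,0,1],[0,0,0,-1.3,23,0,1],[0,0,0,-1.3,24,0,1],[0,0,0,-1.3,24,0,1]]])

```text
clock: 48.33
tool_pos: [0.499, 0.5015, 0.25]
orientation: [180.0, -0.1, -105.3]
force: [-0.7, -0.1, -0.7]
opening: 0.0876
```

arm_command(targets=[[[0,0,0,0,0,0,1],[0,0,0,0,0,0,1],[0,0,0,0,0,0,1],[0,0,0,0,0,0,1]]])

```text
clock: 48.67
tool_pos: [0.5001, 0.498, 0.2528]
orientation: [-180.0, 0.1, -105.5]
force: [0.4, -0.5, -0.4]
opening: 0.088
```

```bash
python3 - <<'E'
from h import *
st()
m=ctrl.camera_model('wrist'); im=ctrl.snapshot('wrist'); cv2.imwrite('pics/w12.png',im); print(m['xyz'])
show(trays('wrist',im,m,box=(.34,.70,.25,.55))[0])
E
```

```text
48.67 [0.5001 0.498  0.2528] [-1.7998e+02  5.0000e-02 -1.0551e+02] 0.088 [ 0.4 -0.5 -0.4] [ 61.  22.  11.   0. -79. -76.]
[0.47679593 0.42017308 0.45028499]
{'x': 0.4548, 'y': 0.4172, 'yaw': 74.7, 'L': 158.5, 'W': 62.0, 'A': 9423.6, 'rim': [64.8, 79.1], 'tabs': [79.4, -79.1]}
```

arm_command(targets=[[[0,0,0,-1,-2,-3,1],[0,0,0,-2,-4,-6,1],[0,0,0,-3,-6,-9,1],[0,0,0,-4,-8,-12,1],[0,0,0,-4.5,-8.1,-15,1],[0,0,0,-4.5,-8.1,-18,1],[0,0,0,-4.5,-8.1,-20,1],[0,0,0,-4.5,-8.1,-21,1]]])

```text
clock: 49.38
tool_pos: [0.4538, 0.4161, 0.0397]
orientation: [179.9, -0.2, -105.5]
force: [0.2, 0.2, 0.2]
opening: 0.0879
```

arm_command(targets=[[[0,0,0,0,0,0,1],[0,0,0,0,0,-1.5,1],[0,0,0,0,0,-3,1],[0,0,0,0,0,-4.5,1],[0,0,0,0,0,-6,1],[0,0,0,0,0,-6.3,1],[0,0,0,0,0,-6.3,1],[0,0,0,0,0,-6.3,1]]])

```text
clock: 50.05
tool_pos: [0.4555, 0.4189, -0.0196]
orientation: [-180.0, 0.1, -105.4]
force: [-0.3, -0.0, -0.3]
opening: 0.0877
```

arm_command(targets=[[[0,0,0,0,0,0,0.5],[0,0,0,0,0,0,0.5],[0,0,0,0,0,0,0.5],[0,0,0,0,0,0,0.5],[0,0,0,0,0,0,0.5],[0,0,0,0,0,0,0.5],[0,0,0,0,0,0,0.5],[0,0,0,0,0,0,0.5]]])

```text
clock: 50.72
tool_pos: [0.4549, 0.4183, -0.0205]
orientation: [-180.0, 0.0, -105.4]
force: [-0.6, -1.8, 5.7]
opening: 0.0618
```

```bash
python3 -c "
from h import *
grip(.4550,.4172,74.7,.4775,-.321,-169.5)"
```

```text
tool [ 0.4549  0.4183 -0.0205] psi -105.44 open 0.0618 F [-0.6 -1.8  5.7] along 1.0 goal [ 0.4765 -0.3212] psi goal 10.5 turn 2.023 shift [  2.16 -73.95]
```

arm_command(targets=[[[0,0,0,0,0,0.5,0.5],[0,0,0,0,0,2,0.5],[0,0,0,0,0,4,0.5],[0,0,0,0,0,7,0.5],[0,0,0,0,0,10,0.5],[0,0,0,0,0,13,0.5],[0,0,0,0.2,-0.5,16,0.5],[0,0,0,0.6,-1.5,19,0.5]]])

```text
clock: 51.38
tool_pos: [0.4601, 0.4031, 0.1701]
orientation: [180.0, -0.0, -105.4]
force: [1.0, 1.6, -1.3]
opening: 0.0616
```

arm_command(targets=[[[0,0,0.06,0.6,-2,2.5,0.5],[0,0,0.14,1.2,-4.5,5,0.5],[0,0,0.22,1.8,-7.5,7,0.5],[0,0,0.3,2.4,-10.5,7.6,0.5],[0,0,0.38,3,-13.5,7.6,0.5],[0,0,0.46,3.4,-16.5,7.6,0.5],[0,0,0.54,3.7,-19.5,7.6,0.5],[0,0,0.62,4,-22.5,7.6,0.5]]])

```text
clock: 52.05
tool_pos: [0.5001, 0.1765, 0.2447]
orientation: [180.0, 0.0, -69.7]
force: [0.5, -0.0, -0.5]
opening: 0.0619
```

arm_command(targets=[[[0,0,0.08,0.1,-3,0,0.5],[0,0,0.16,0.2,-6,0,0.5],[0,0,0.24,0.3,-9,0,0.5],[0,0,0.32,0.4,-12,0,0.5],[0,0,0.4,0.4,-15,0,0.5],[0,0,0.48,0.4,-18,0,0.5],[0,0,0.56,0.3,-21,0,0.5],[0,0,0.64,0.1,-24,0,0.5]]])

```text
clock: 52.72
tool_pos: [0.501, -0.0633, 0.2447]
orientation: [180.0, 0.0, -33.0]
force: [1.3, 1.1, -1.8]
opening: 0.0623
```

arm_command(targets=[[[0,0,0.09,-0.2,-3,0,0.5],[0,0,0.18,-0.5,-6,0,0.5],[0,0,0.27,-0.8,-9,0,0.5],[0,0,0.36,-1.2,-12,0,0.5],[0,0,0.45,-1.6,-15,0,0.5],[0,0,0.54,-2,-18,0,0.5],[0,0,0.63,-2.3,-21,0,0.5],[0,0,0.7,-2.5,-23.5,0,0.5]]])

```text
clock: 53.38
tool_pos: [0.4757, -0.2985, 0.2446]
orientation: [-180.0, 0.0, 7.1]
force: [-0.1, -0.2, -1.3]
opening: 0.0614
```

arm_command(targets=[[[0,0,0.06,0,-1.5,0,0.5],[0,0,0.063,0,-2.4,0,0.5],[0,0,0.063,0,-2.4,0,0.5],[0,0,0.063,0,-2.4,0,0.5],[0,0,0.063,0,-2.4,0,0.5],[0,0,0.063,0,-2.4,0,0.5]]])

```text
clock: 53.88
tool_pos: [0.4769, -0.32, 0.2451]
orientation: [-180.0, -0.0, 10.5]
force: [0.5, 0.9, -1.2]
opening: 0.0617
```

```bash
python3 -c "
from h import *
st()"
```

```text
53.88 [ 0.4769 -0.32    0.2451] [-1.7999e+02 -1.0000e-02  1.0470e+01] 0.0617 [ 0.5  0.9 -1.2] [-14.   9.  -7.  -0. -74. 115.]
```

arm_command(targets=[[[0,0,0,0,-0.1,-1,0.5],[0,0,0,0,-0.1,-2.5,0.5],[0,0,0,0,-0.1,-4,0.5],[0,0,0,0,-0.1,-4.8,0.5],[0,0,0,0,-0.1,-4.8,0.5],[0,0,0,0,-0.1,-4.8,0.5]]])

```text
clock: 54.38
tool_pos: [0.4766, -0.3217, 0.1968]
orientation: [-180.0, 0.0, 10.5]
force: [0.2, -0.8, -1.9]
opening: 0.0617
```

arm_command(targets=[[[0,0,0,0,0,-0.2,0.5],[0,0,0,0,0,-0.4,0.5],[0,0,0,0,0,-0.5,0.5]]])

```text
clock: 54.63
tool_pos: [0.477, -0.322, 0.1923]
orientation: [180.0, -0.0, 10.5]
force: [-0.2, 0.4, -1.8]
opening: 0.0615
```

arm_command(targets=[[[0,0,0,0,0,-0.15,0.5],[0,0,0,0,0,-0.3,0.5]]])

```text
clock: 54.8
tool_pos: [0.4768, -0.322, 0.1891]
orientation: [180.0, -0.0, 10.5]
force: [-0.7, -0.7, -1.2]
opening: 0.0616
```

arm_command(targets=[[[0,0,0,0,0,-0.1,0.5],[0,0,0,0,0,-0.15,0.5]]])

```text
clock: 54.97
tool_pos: [0.4767, -0.322, 0.1874]
orientation: [-180.0, 0.0, 10.5]
force: [-0.4, 0.1, 2.3]
opening: 0.0618
```

arm_command(targets=[[[0,0,0,0,0.05,-0.1,0.5],[0,0,0,0,0.05,-0.1,0.5]]])

```text
clock: 55.13
tool_pos: [0.4769, -0.3219, 0.1874]
orientation: [179.9, -0.0, 10.5]
force: [-1.5, 0.1, 4.3]
opening: 0.0619
```

arm_command(targets=[[[0,0,0,0,0,0.1,0.5],[0,0,0,0,0,0.1,1],[0,0,0,0,0,0.1,1],[0,0,0,0,0,0.1,1],[0,0,0,0,0,0.1,1],[0,0,0,0,0,1.5,1],[0,0,0,0,0,4,1],[0,0,0,0,0,7.5,1]]])

```text
clock: 55.8
tool_pos: [0.4753, -0.3207, 0.2597]
orientation: [-179.8, 0.3, 10.5]
force: [0.4, 0.3, 0.2]
opening: 0.0872
```

arm_command(targets=[[[0,0,0,0,0.5,2,0],[0,0,-0.12,-0.5,2.5,2,0],[0,0,-0.24,-1,6,2,0],[0,0,-0.36,-1.5,9,2,0],[0,0,-0.48,-2,12,2,0],[0,0,-0.6,-2.5,14,0,0],[0,0,-0.72,-3,15,-3,0],[0,0,-0.84,-3.5,15,-6,0]]])

```text
clock: 56.47
tool_pos: [0.4422, -0.1696, 0.2017]
orientation: [-179.8, -0.2, -37.9]
force: [1.2, -0.6, -1.7]
opening: 0.0397
```

```bash
python3 - <<'E'
from h import *
st()
a,b,w=ctrl.snapshot('scene'),ctrl.snapshot('side'),ctrl.snapshot('wrist')
cv2.imwrite('pics/s13a.png',a);cv2.imwrite('pics/s13b.png',b);cv2.imwrite('pics/s13w.png',w)
print(ctrl.camera_model('wrist')['xyz'])
# pad position in initial scene picture: dark blob on top, at z=.082
r=rect('scene',cv2.imread('pics/scene0.png'),.082,.36,.56,-.26,-.08,2000)
g=cv2.cvtColor(r,cv2.COLOR_BGR2GRAY); k=cv2.morphologyEx((g<40).astype(np.uint8),cv2.MORPH_OPEN,np.ones((9,9)))
n,l,s,c=cv2.connectedComponentsWithStats(k)
for i in range(1,n):
    if s[i,4]>1500:
        ys,xs=np.nonzero(l==i); q=cv2.minAreaRect(np.c_[xs,ys].astype(np.float32)); print('dark',s[i,4]/4,'mm2',.36+q[0][0]/2000,-.08-q[0][1]/2000,np.array(q[1])/2,q[2])
S=np.array([.518,-.3119]); u=np.array([np.cos(np.radians(10.2)),np.sin(np.radians(10.2))]); v=np.array([-u[1],u[0]])
print('pad guess',S-.060*u+.155*v)
E
```

```text
56.47 [ 0.4422 -0.1696  0.2017] [-1.7985e+02 -1.5000e-01 -3.7890e+01] 0.0397 [ 1.2 -0.6 -1.7] [  3.   0. -23.  -0. -67.  49.]
[ 0.50331908 -0.22034696  0.398001  ]
dark 1684.25 mm2 0.43997308349609376 -0.1715346221923828 [44.34241486 41.86172104] 82.87498474121094
dark 506.75 mm2 0.47525 -0.20675 [22.5 24.5] 90.0
pad guess [ 0.43150013 -0.16997477]
```

arm_command(targets=[[[0,0,-0.12,-0.2,0,0,0],[0,0,-0.24,-0.4,-0.1,0,0],[0,0,-0.36,-0.7,-0.1,0,0],[0,0,-0.48,-0.7,-0.1,0,0],[0,0,-0.6,-0.7,-0.1,0,0],[0,0,-0.72,-0.7,-0.1,-3,0],[0,0,-0.731,-0.7,-0.1,-6,0],[0,0,-0.731,-0.7,-0.1,-9,0]]])

```text
clock: 57.28
tool_pos: [0.4374, -0.1732, 0.1132]
orientation: [-179.7, -0.1, -79.4]
force: [1.0, 1.1, -0.9]
opening: 0.0002
```

arm_command(targets=[[[0,0,0,0,0,-2,0],[0,0,0,0,0,-4,0],[0,0,0,0,0,-5,0],[0,0,0,0,0,-5,0],[0,0,0,0,0,-5,0]]])

```text
clock: 57.7
tool_pos: [0.4364, -0.173, 0.0627]
orientation: [-180.0, -0.0, -79.4]
force: [0.5, 0.1, 0.3]
opening: 0.0005
```

```bash
python3 - <<'E'
from h import *
st()
S=ctrl.snapshot('side'); cv2.imwrite('pics/s14.png',S)
def feat(im):
    r=rect('side',im,.03,.60,.78,-.2,0,1000); g=cv2.cvtColor(r,cv2.COLOR_BGR2GRAY); k=(g>120).astype(np.uint8)
    h=cv2.cvtColor(r,cv2.COLOR_BGR2HSV); k=((g>110)&(h[...,1]<60)).astype(np.uint8)
    n,l,s,c=cv2.connectedComponentsWithStats(k); return [(int(a[4]),(.6+b[0]/1000).round(3),(-b[1]/1000).round(3)) for a,b in zip(s[1:],c[1:]) if a[4]>150]
print('grey in bin before',feat(cv2.imread('pics/side0.png')),'now',feat(S))
E
```

```text
57.7 [ 0.4364 -0.173   0.0627] [-1.7995e+02 -5.0000e-02 -7.9390e+01] 0.0005 [0.5 0.1 0.3] [  3.   8. -34.   0. -47.   8.]
grey in bin before [] now [(3830, np.float64(0.723), np.float64(-0.114))]
```

arm_command(targets=[[[0,0,0,-0.2,0.2,-0.5,0],[0,0,0,-0.2,0.2,-1,0],[0,0,0,-0.2,0.2,-1.3,0],[0,0,0,-0.2,0.2,-1.5,0],[0,0,0,-0.2,0.2,-1.7,0],[0,0,0,-0.2,0.2,-1.9,0],[0,0,0,-0.2,0.2,-2.1,0],[0,0,0,-0.2,0.2,-2.3,0]]])

```text
clock: 58.42
tool_pos: [0.4327, -0.1705, 0.0384]
orientation: [180.0, -0.0, -79.5]
force: [-1.5, 0.3, 3.2]
opening: 0.0003
```

arm_command(targets=[[[0,0,0,0,0,-0.15,0],[0,0,0,0,0,-0.3,0],[0,0,0,0,0,-0.45,0],[0,0,0,0,0,-0.6,0],[0,0,0,0,0,-0.75,0],[0,0,0,0,0,-0.9,0],[0,0,0,0,0,-1.05,0],[0,0,0,0,0,-1.2,0]]])

```text
clock: 59.08
tool_pos: [0.4309, -0.1708, 0.0264]
orientation: [179.8, 0.0, -79.6]
force: [-6.2, -0.6, 10.5]
opening: 0.0001
```

arm_command(targets=[[[0,0,0,0,0,-0.15,0],[0,0,0,0,0,-0.3,0],[0,0,0,0,0,-0.45,0],[0,0,0,0,0,-0.6,0],[0,0,0,0,0,-0.75,0],[0,0,0,0,0,-0.9,0],[0,0,0,0,0,-1.05,0],[0,0,0,0,0,-1.2,0]]])

```text
clock: 59.75
tool_pos: [0.4305, -0.1709, 0.0144]
orientation: [179.8, 0.0, -79.6]
force: [-7.7, -1.5, 11.9]
opening: 0.0
```

arm_command(targets=[[[0,0,0,0,0,-0.15,0],[0,0,0,0,0,-0.3,0],[0,0,0,0,0,-0.45,0],[0,0,0,0,0,-0.6,0]]])

```text
clock: 60.08
tool_pos: [0.4306, -0.1708, 0.0084]
orientation: [179.8, 0.0, -79.6]
force: [-7.7, -0.9, 12.2]
opening: 0.0002
```

```bash
python3 - <<'E'
from h import *
st()
E
```

```text
60.08 [ 0.4306 -0.1708  0.0084] [ 1.7981e+02  1.0000e-02 -7.9570e+01] 0.0002 [-7.7 -0.9 12.2] [  3.  13. -38.   0. -39.   8.]
```

arm_command(targets=[[[0,0,0,0,0,-0.15,0],[0,0,0,0,0,-0.3,0],[0,0,0,0,0,-0.4,0]]])

```text
clock: 60.33
tool_pos: [0.4311, -0.1708, 0.0045]
orientation: [179.8, 0.0, -79.6]
force: [-6.4, -0.8, 11.5]
opening: 0.0004
```

arm_command(targets=[[[0,0,0,0,0,-0.1,0],[0,0,0,0,0,-0.2,0],[0,0,0,0,0,-0.3,0]]])

```text
clock: 60.58
tool_pos: [0.4314, -0.1708, 0.0017]
orientation: [179.9, 0.0, -79.6]
force: [-6.5, -0.2, 12.1]
opening: 0.0004
```

arm_command(targets=[[[0,0,0,0,0,-0.1,0],[0,0,0,0,0,-0.2,0]]])

```text
clock: 60.75
tool_pos: [0.4317, -0.1707, -0.0003]
orientation: [179.9, -0.0, -79.5]
force: [-5.0, 0.5, 12.2]
opening: 0.0003
```

arm_command(targets=[[[0,0,0,0,0,-0.1,0],[0,0,0,0,0,-0.2,0]]])

```text
clock: 60.92
tool_pos: [0.4319, -0.1708, -0.0014]
orientation: [179.9, -0.0, -79.5]
force: [-12.1, 3.1, 34.6]
opening: 0.0004
```

arm_command(targets=[[[0,0,0,0,0,-0.1,0],[0,0,0,0,0,-0.2,0]]])

```text
clock: 61.08
tool_pos: [0.4321, -0.1709, -0.0022]
orientation: [179.9, -0.0, -79.5]
force: [-17.0, 6.9, 51.3]
opening: 0.0003
```

arm_command(targets=[[[0,0,0,0,0,-0.1,0],[0,0,0,0,0,-0.1,0]]])

```text
clock: 61.25
tool_pos: [0.4322, -0.1709, -0.0024]
orientation: [180.0, -0.1, -79.5]
force: [-18.7, 6.7, 53.3]
opening: 0.0007
```

arm_command(targets=[[[0,0,0,0,0,0.3,0],[0,0,0,0,0,0.8,0],[0,0,0,0,0,1.3,0],[0,0,0,0,0,1.8,0],[0,0,0,0,0,2.3,0],[0,0,0,0,0,2.8,0],[0,0,0,0,0,3.3,0],[0,0,0,0,0,3.8,0]]])

```text
clock: 61.92
tool_pos: [0.4333, -0.1704, 0.033]
orientation: [-180.0, -0.0, -79.5]
force: [1.4, -0.6, 0.6]
opening: 0.0006
```

arm_command(targets=[[[0,0,0,0,0,0.5,0],[0,0,0,0,0,1,0],[0,0,0,0,0,2,0],[0,0,0,0,0,4,0],[0,0,0,0,0,7,0],[0,0,0,0,0,10,0],[0,0,0,0,2,12,0],[0,0,0,0,5,13,0]]])

```text
clock: 62.58
tool_pos: [0.4339, -0.1212, 0.1655]
orientation: [-179.8, -0.1, -79.7]
force: [0.8, 0.6, 0.4]
opening: 0.0002
```

arm_command(targets=[[[0,0,0,1,4,2,0],[0,0,0,2,8,3,0],[0,0,0,3,12,3,0],[0,0,0,4,16,3,0],[0,0,0,5,20,3,0],[0,0,0,5,20,3,0],[0,0,0,5,20,3,0],[0,0,0,5,20,3,0]]])

```text
clock: 63.25
tool_pos: [0.4822, 0.0796, 0.1922]
orientation: [179.9, -0.0, -79.5]
force: [-0.4, -0.6, -0.5]
opening: 0.0002
```

```bash
python3 - <<'E'
from h import *
st()
a,b=ctrl.snapshot('scene'),ctrl.snapshot('side')
cv2.imwrite('pics/e_a.png',a);cv2.imwrite('pics/e_b.png',b)
A=cv2.resize(a[170:350,10:310],(800,480),interpolation=cv2.INTER_CUBIC)[:, :]
B=b[80:200,190:350]
L=cv2.resize(a[160:345,20:305],(470,305),interpolation=cv2.INTER_CUBIC); Rr=cv2.resize(b[70:200,180:340],(375,305),interpolation=cv2.INTER_CUBIC)
top=cv2.resize(a[160:345,20:305],(800,519),interpolation=cv2.INTER_CUBIC)
bot=np.hstack([L,Rr]); 
cv2.imwrite('pics/e.png',cv2.resize(np.vstack([cv2.resize(a[170:320,100:300],(600,450),interpolation=cv2.INTER_CUBIC)]),(400,300)))
cv2.imwrite('pics/e2.png',np.hstack([cv2.resize(a[150:345,30:300],(440,318),interpolation=cv2.INTER_CUBIC),cv2.resize(b[60:200,180:340],(360,318),interpolation=cv2.INTER_CUBIC)]))
E
```

```text
63.25 [0.4822 0.0796 0.1922] [ 1.7994e+02 -2.0000e-02 -7.9490e+01] 0.0002 [-0.4 -0.6 -0.5] [ 32.   3. -22.  -0. -66. -22.]
```

View pics/e2.png

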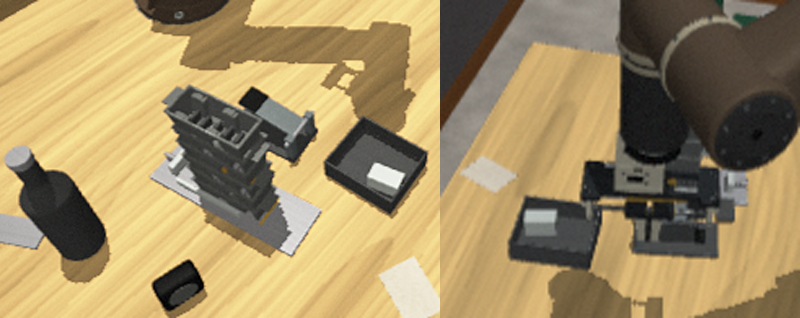

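```bash
python3 - <<'E'
from h import *
print(plane('scene',[(162,222)],.254).round(3), proj('scene',[[.526,-.312,.254],[.4775,-.321,.254]]).round(0))
a,b=[cv2.imread(f'pics/{n}.png') for n in('s13a','e_a')]
for n,z in(('treadle pad',.082),):
    for i in(cv2.imread('pics/scene0.png'),b):
        r=rect('scene',i,z,.36,.56,-.26,-.08,2000); g=cv2.cvtColor(r,cv2.COLOR_BGR2GRAY)
        N,l,s,c=cv2.connectedComponentsWithStats(cv2.morphologyEx((g<40).astype(np.uint8),cv2.MORPH_OPEN,np.ones((9,9))))
        print(n,[(int(q[4]/4),(.36+w[0]/2000).round(3),(-.08-w[1]/2000).round(3)) for q,w in zip(s[1:],c[1:]) if q[4]>1500])
E
```

```text
[[ 0.537 -0.314  0.254]] [[159. 219.]
 [144. 212.]]
treadle pad [(1684, np.float64(0.44), np.float64(-0.172)), (506, np.float64(0.475), np.float64(-0.207))]
treadle pad [(1724, np.float64(0.44), np.float64(-0.172))]
```

The stack moved about 50 mm along the plate and is standing. The treadle is back up, the offcut is in the bin, and the robot is clear, so I'm handing in.

```bash
python3 -c "
from plant import ctrl
print(ctrl.close_job())"
```

```text
the job is handed in; nothing more can be done
None
```

The job is done and handed in at about 63 s on the robot's clock, with no verdict reported. The offcut is in the scrap bin. All five loose trays are stacked on the base tray, each turned end for end. The treadle was pressed to its stop and has come back up.

**Tool offset:** the fingertips sit about 38 mm higher than the reported TCP. Two attempts to grip the offcut closed on nothing because of this. I found the offset by touching the top of the offcut and used it for every later move.

**Checks that agreed:**
- **Tray seating:** each tray touched down within about 0.5 mm of the height expected for resting on the lugs, 40 mm per layer. None nested.
- **Treadle stop:** the force jumped from 12 N to about 50 N after about 44 mm of travel. The peak was about 57 N, pressed through the fingertips.
- **Final pictures:** six trays standing, the offcut in the bin, and the flask and tape measure standing. I did not check the tumbler again at the end. The pad is at the same place as at the start, (0.440, -0.172).

**Checks that were rough or disagreed:**
- **Stack position:** the final place of the stack comes from one camera. It gave x = 0.537 against about 0.526 expected, which is within what I can read by hand at that height.
- **Pad position:** the two cameras differed by about 4 mm on where the pad is; I pressed within its area.

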